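# Scrub the measuring beaker and pack the mower service tray

### The arm

A 6-joint arm with a two-finger parallel gripper is mounted at the origin on the work surface. World frame = base frame: x ahead of the robot, y to its left, z up, the work surface at z = 0. Lengths are in m, angles in rad, forces in N, time in s.
With the tool pointing down it reaches from about 0.35 to 0.85 m from the base axis. Payload 8.1 kg.
Tool frame: the origin (TCP) lies on the centre line of the jaws, within the pads' length; the fingertips stand 22 mm ahead of it and the grasp point (between the pads) lies 3 mm ahead of it; z points along the fingers, y is the line along which they close (so a half turn about z gives the same grasp; the last joint's range is limited). The gripper opens to 93 mm and grips with 3 to 60 N. Pads are 15 mm wide; open, the fingers measure 128 mm over their backs; the gripper's body (75 mm by 188 mm) begins 65 mm behind the grasp point.
Start: joints at [1.217, 0.13, 1.488, -0, 1.523, -0.085], TCP at [0.159, 0.578, 0.241] pointing down, gripper open.
Joint ranges: [-2.96, 2.96], [-0.89, 2.26], [0.02, 2.5], [-1.34, 4.48], [0, 2.73], [-2.66, 2.66]. Speed limits (rad/s): [2.39, 2.39, 2.79, 3.14, 3.14, 3.14].

### API

Orientations are given as a rotation vector (axis times angle).
In Python, from plant import robot gives the robot as it stands.
- The arm moves only by the tool inch_along, called after "Emit:" by a JSON object that holds its "method" and its "body". Schema: {"type":"object","properties":{"increments":{"type":"array","items":{"type":"number"},"minItems":5,"maxItems":100},"force":{"type":"number"},"only":{"type":"string"},"quiet":{"type":"boolean"},"lines":{"type":"string"}},"required":["increments"],"additionalProperties":false}. increments is one flat list of numbers that holds 1 to 20 rows one after another, with no inner brackets; each row has 5 numbers: the finger opening in m, then dx, dy, dz in shares of the most that a row can go, 1 being 50 mm, then a turn about the tool's z in rad; each row shifts and turns the commanded pose from where the row before left it, along the tool's axes as they then stand; what a row does not reach is not made up. A row lasts 1/10 s, in which the tool goes at most 0.05 m and 0.15 rad, less where a joint would pass 70% of its speed; a pose out of reach is approached as far as the arm can. The fingers move at their own pace and stop on an object; force is the grip in N (left out, the last holds). Time passes only in rows, so rows that do not move let the fingers close. The tool returns the time, the measured TCP pose, the force, the opening and the grip force at its end. only (a regular expression) keeps the lines of the reply that match it, lines (a string "A,B") keeps lines A to B, and quiet returns only ok. Input that does not fit is refused with a message, and nothing moves.
- robot.read_state(): the state, without advancing time (a new reading comes with each control period).
- robot.read_camera(name): name is "scene" or "side" or "wrist"; returns a dict with "image" (384x512x3 uint8, red, green, blue), "fx", "fy", "cx", "cy" (pixels), "dist" ([k1, k2, p1, p2, k3] as OpenCV has them; the pictures are not rectified), "R" (3x3) and "t" (3): a world point X has camera coordinates R X + t. Camera axes: x right, y down, z forward; pixel columns grow to the right and rows downward; lengths in m; the calibration is good to about 2 mm. A picture is of the moment at which its call begins. There is no depth.
- robot.close_job(): hands the job in; it is judged then, once.
The state is a dict: "t": time; "q": joint angles; "dq": joint speeds; "joint_torque": joint torques, N m; "tool_pos": TCP position; "orientation": TCP orientation; "force": force on the tool from outside, world axes, zero at the start; "wrist_torque": the same for the moment, N m; "opening": finger opening in m; "gripper_force": force on a finger pad.
Only numpy, scipy, OpenCV 4.12 (cv2) and the standard library are available. Lean on these libraries where they do the work, as an engineer would, in place of code of your own. Each camera call takes 0.05 s, during which the arm holds its last target. There are 200 camera calls.

### The job

The mower tune-up is done: take the long brush from its pot, scrub out the steel measuring beaker with five full up-and-down strokes, each from the beaker's floor up until the tip of the brush is close below the rim, and stand the brush back in its pot. Pack the service tray with the clean beaker, standing upright, and whichever spark plugs, gauge coin and starter handle are lying on the bench (not all are there every time), each resting inside its own painted frame and pointing the way its silhouette does. Leave the oil bottle, the grease tin and the screwdriver where they are.

Things in the scene. Friction and masses are not known exactly. Their poses are not given: they have to be found in the camera images.
- brush: long bottle brush standing head down in its pot, 205 mm, 90 g: cream bristle head over the lowest 80 mm (bristles 52 mm across give way freely, the firm core inside is 42 mm across, flat-ended), wire stem 6 mm thick, round orange handle 16 mm thick from 110 to 205 mm; grip it from above, for instance 175 mm from the tip. Origin at the centre of the lower end, z along the brush to the handle
- brush_tip (a point): centre of the flat lower end of the brush head (the brush's origin)
- pot_in (a point): centre of the inner floor, 4 mm above the bench, of the blue plastic brush pot in which the brush stands: open on top, screwed to the bench, 74 mm high, 63 mm across outside with an 80 mm foot flange 3 mm thick, 56 mm across inside; z up
- beaker: steel measuring beaker, straight round wall, open on top, 220 g, 110 mm high, 63 mm across outside, 58 inside, floor 5 mm thick (105 mm deep). At first it stands loose in a black rubber block screwed to the bench: 96 mm across, 22 high, with a recess 70 mm across whose floor is 10 mm above the bench. Origin at the centre of its underside, z up
- beaker_in (a point): centre of the beaker's inner floor, 5 mm above its underside
- plug_a: first spark plug lying on its steel hexagon: 82 mm long, hexagon 16 long, 24 wide over its side corners, green ceramic 12 mm thick (x 8 to 34) with a steel terminal, thread 14 mm thick (x -38 to -16), 55 g, balanced at the hexagon. Origin on the axis, mid-hexagon, 10.5 mm above what it lies on; x along the axis to the green end. Absent (None) in some starts
- plug_b: second spark plug lying on its steel hexagon: 82 mm long, hexagon 16 long, 24 wide over its side corners, green ceramic 12 mm thick (x 8 to 34) with a steel terminal, thread 14 mm thick (x -38 to -16), 55 g, balanced at the hexagon. Origin on the axis, mid-hexagon, 10.5 mm above what it lies on; x along the axis to the green end. Absent (None) in some starts; any plug frame will do
- plug_a_top (a point): end of the terminal on the green ceramic end of the first plug, 42 mm from its origin along x
- plug_b_top (a point): the same point of the second plug
- coin: round brass spark plug gauge coin lying flat, 35 mm across and 5 mm thick, 40 g. Origin at the centre of its underside; its turn does not matter. Absent (None) in some starts
- starter: black plastic recoil starter handle lying flat, T-shaped, 22 mm thick, 50 g: bar 105 mm long (along y) and 24 mm wide, stub 22 mm wide standing out 18 mm from the bar's middle to -x (42 mm from the bar's back to the stub's end, can be gripped across that). Origin under the middle of the bar. Absent (None) in some starts
- starter_stub (a point): middle of the end face of the starter handle's stub, at the underside, 30 mm from the origin towards -x
- tray: flat dark service tray with a red edge, fixed to the bench, 308 x 368 mm (x by y): floor 4 mm thick, lip 6 mm high above the floor and 4 mm wide. Cream painted frames mark the spots, a silhouette in each shows how the thing lies. Origin at the centre of its underside, z up
- spot_beaker (a point): centre of the large painted circle (79 mm across) for the beaker, on the tray floor; in the tray's frame (5, 125 mm)
- spot_coin (a point): centre of the small painted circle (51 mm across) for the coin, on the tray floor; in the tray's frame (78, -105 mm)
- spot_plug1 (a point): point of the first painted plug frame (40 x 98 mm, long side along the tray's y) where the middle of a plug's hexagon belongs, on the tray floor; in the tray's frame (75, 0 mm). The silhouette's green end points to the tray's +y
- spot_plug2 (a point): the same for the second plug frame, (0, -95 mm) in the tray's frame
- spot_plug1_top (a point): end of the first plug silhouette's green end, 42 mm from spot_plug1 along the tray's +y
- spot_plug2_top (a point): the same for the second plug frame
- spot_starter (a point): point of the painted starter handle frame (58 x 121 mm, long side along the tray's y) where the middle of the bar belongs, on the tray floor; in the tray's frame (-85, 10 mm); in the silhouette the stub points to the tray's -x
- spot_starter_stub (a point): end of the silhouette's stub, 30 mm from spot_starter along the tray's -x
- oil_bottle: closed grey oil bottle with red cap, 64 mm across, 170 mm high, loose, to be left alone
- grease_tin: closed grease tin with a pale top and a green band, 76 mm across, 50 mm high, loose, to be left alone
- screwdriver: yellow screwdriver lying beside the tray, 180 mm long, loose, to be left alone

How it is judged:
On the way, in this order (a step that is already met when the one before it is completed fails the run):
1. first stroke: the brush tip is down at the beaker's floor (within 15 mm) (z of brush_tip in the frame of beaker_in between -0.01 and 0.015 m and horizontal distance between brush_tip and beaker_in below 0.025 m and angle between beaker's own z axis and vertical below 0.3 rad), for 0.1 s.
2. first stroke: the brush is drawn up inside the beaker, its tip at least 60 mm above the floor (z of brush_tip in the frame of beaker_in between 0.06 and 0.13 m and horizontal distance between brush_tip and beaker_in below 0.025 m and angle between beaker's own z axis and vertical below 0.3 rad), for 0.1 s.
3. second stroke: the brush tip is down at the beaker's floor (within 15 mm) (all of step 1), for 0.1 s.
4. second stroke: the brush is drawn up inside the beaker, its tip at least 60 mm above the floor (all of step 2), for 0.1 s.
5. third stroke: the brush tip is down at the beaker's floor (within 15 mm) (all of step 3), for 0.1 s.
6. third stroke: the brush is drawn up inside the beaker, its tip at least 60 mm above the floor (all of step 4), for 0.1 s.
7. fourth stroke: the brush tip is down at the beaker's floor (within 15 mm) (all of step 5), for 0.1 s.
8. fourth stroke: the brush is drawn up inside the beaker, its tip at least 60 mm above the floor (all of step 6), for 0.1 s.
9. fifth stroke: the brush tip is down at the beaker's floor (within 15 mm) (all of step 7), for 0.1 s.
10. fifth stroke: the brush is drawn up inside the beaker, its tip at least 60 mm above the floor (all of step 8), for 0.1 s.
At the end, for the whole second after the job is handed in: Beaker upright on the tray, plugs, coin and starter handle (those present) flat on it, each within 11 mm of its mark, plug ceramic ends and starter stub within 16 mm of the silhouette's; brush upright in its pot, tip within 12 mm of the floor; all at rest. Five full strokes were made before (linear speed of each of brush, beaker, plug_a, plug_b, coin, starter below 0.03 m/s and horizontal distance between beaker and spot_beaker below 0.011 m and angle between beaker's own z axis and vertical below 0.08 rad and z of beaker in the frame of tray below 0.01 m and horizontal distance between brush_tip and pot_in below 0.014 m and z of brush_tip in the frame of pot_in below 0.012 m and angle between brush's own z axis and vertical below 0.2 rad and z of each of plug_a, plug_b in the frame of tray below 0.022 m and ((horizontal distance between plug_a and spot_plug1 below 0.011 m and horizontal distance between plug_a_top and spot_plug1_top below 0.016 m) or (horizontal distance between plug_a and spot_plug2 below 0.011 m and horizontal distance between plug_a_top and spot_plug2_top below 0.016 m)) and ((horizontal distance between plug_b and spot_plug1 below 0.011 m and horizontal distance between plug_b_top and spot_plug1_top below 0.016 m) or (horizontal distance between plug_b and spot_plug2 below 0.011 m and horizontal distance between plug_b_top and spot_plug2_top below 0.016 m)) and horizontal distance between coin and spot_coin below 0.011 m and z of coin in the frame of tray below 0.008 m and horizontal distance between starter and spot_starter below 0.011 m and horizontal distance between starter_stub and spot_starter_stub below 0.016 m and z of starter in the frame of tray below 0.009 m); the robot touches nothing.
It fails at once if the oil bottle is moved by more than 30 mm (distance of oil_bottle from where it was at the start of the episode above 0.03 m).
It fails at once if the grease tin is moved by more than 30 mm (distance of grease_tin from where it was at the start of the episode above 0.03 m).
It fails at once if the screwdriver is moved by more than 30 mm (distance of screwdriver from where it was at the start of the episode above 0.03 m).
Of plug_a, plug_b, coin, starter only 2 to 4 are there at a start; the rules pass over those that are not, and their reading is None.
At some moment in a run one of plug_a, plug_b, coin, starter may be knocked a few centimetres aside while the robot is not near it.
It also fails if it takes over 210 s, if anything falls off the work surface, if the arm or the gripper's body presses on something with over 40 N, if the wrist force passes 120 N, or if a joint passes its speed limit or range.

## Working session

There is one attempt and no reset: what is moved stays moved. The work goes in short steps, Python scripts to look and compute and a tool call to move; the robot and the scene stay as the last step left them, time stands still between calls to the robot, and variables do not carry over. Pictures are saved under pics/ and viewed, at most 14 in all, crops included, and the job is handed in when it is done.

```bash
ls; mkdir -p pics
```

Create h.py:
```python
import numpy as np, cv2
from plant import robot
from scipy.spatial.transform import Rotation as Ro
def shot(n,f=None):
    c=robot.read_camera(n)
    if f: cv2.imwrite('pics/'+f,c['image'][:,:,::-1])
    return c
def K(c): return np.array([[c['fx'],0,c['cx']],[0,c['fy'],c['cy']],[0,0,1.]])
def ray(c,uv):
    p=cv2.undistortPoints(np.array([[uv]],float),K(c),np.array(c['dist'],float))[0,0]
    R=np.array(c['R']);return -R.T@np.array(c['t']),R.T@np.array([p[0],p[1],1])
def onz(c,uv,z):
    o,d=ray(c,uv);return o+d*(z-o[2])/d[2]
def proj(c,X):
    return cv2.projectPoints(np.array(X,float).reshape(-1,3),cv2.Rodrigues(np.array(c['R'],float))[0],np.array(c['t'],float),K(c),np.array(c['dist'],float))[0][:,0]
def two(c1,u1,c2,u2):
    o1,d1=ray(c1,u1);o2,d2=ray(c2,u2)
    s=np.linalg.lstsq(np.c_[d1,-d2],o2-o1,rcond=None)[0]
    a=o1+d1*s[0];b=o2+d2*s[1];return (a+b)/2,np.linalg.norm(a-b)
def tool(goal):
    s=robot.read_state();R=Ro.from_rotvec(s['orientation']).as_matrix()
    return R.T@(np.array(goal)-s['tool_pos'])
```

Run:
```python
from h import *
for n in ['scene','side','wrist']:
    c=shot(n,n+'0.png');print(n,-np.array(c['R']).T@c['t'])
s=robot.read_state();print(s);print(Ro.from_rotvec(s['orientation']).as_matrix().round(3))
```

```text
pics
plant.py
scene [1.05502718 0.34213067 0.95174005]
side [ 0.24123594 -0.83817607  0.74071273]
wrist [0.08731192 0.59823572 0.38371792]
{'t': 0.15, 'q': array([ 1.21661427e+00,  1.30987514e-01,  1.48901010e+00,  1.85684672e-05,
        1.52297507e+00, -8.54648709e-02]), 'dq': array([-0.00197348, -0.00130062, -0.00409975,  0.00121024,  0.00146893,
        0.00020048]), 'joint_torque': array([ 3.22214000e-04, -5.60477650e+01, -4.92333949e+01,  7.67884729e-02,
        3.06703267e-02, -8.17470686e-05]), 'tool_pos': array([0.1591708 , 0.57809764, 0.23983894]), 'orientation': array([-4.20789705e-01, -3.11296187e+00,  2.10901663e-03]), 'force': array([0.38480594, 0.06452324, 0.04352592]), 'wrist_torque': array([0.00049487, 0.01403586, 0.00341057]), 'gripper_force': 0.0, 'opening': 0.09266598905405067}
[[-0.964  0.265 -0.   ]
 [ 0.265  0.964 -0.001]
 [ 0.    -0.001 -1.   ]]
```

View pics/scene0.png

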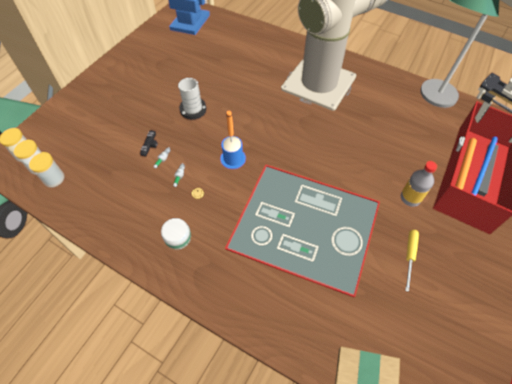

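View pics/side0.png

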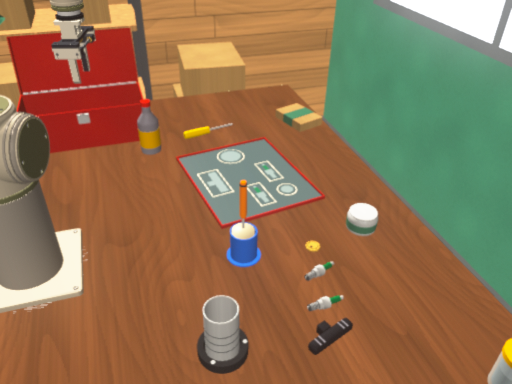

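The scene view shows the brush (229,113) in its pot (233,155), the beaker (190,97), starter (149,143), plugs (162,157) and (179,174), coin (198,193), tray centre (305,228), tin (176,233), bottle (420,185) and screwdriver (412,258). The side view shows the same things, so all four optional items are present.

Create m.py:
```python
from h import *
def blobs(c,lo,hi,box,amin=8):
    u0,v0,u1,v1=box
    hsv=cv2.cvtColor(c['image'],cv2.COLOR_RGB2HSV);m=cv2.inRange(hsv,np.array(lo),np.array(hi))
    k=np.zeros_like(m);k[v0:v1,u0:u1]=m[v0:v1,u0:u1]
    n,l,st,ce=cv2.connectedComponentsWithStats(k)
    return [(ce[i].round(1),st[i].tolist(),np.argwhere(l==i)[:,::-1]) for i in range(1,n) if st[i][4]>=amin]
```

Run:
```python
from m import *
c=shot('scene');d=shot('side')
def show(n,L,cam,z):
    for ce,st,p in L: print(n,ce,st,onz(cam,ce,z)[:2].round(4))
show('orange sc',blobs(c,(5,150,120),(16,255,255),(200,100,260,150)),c,.2)
show('orange si',blobs(d,(5,150,120),(16,255,255),(220,170,270,240)),d,.2)
show('blue sc',blobs(c,(105,150,80),(125,255,255),(200,120,260,180)),c,.0)
show('blue si',blobs(d,(105,150,80),(125,255,255),(200,200,290,280)),d,.0)
for nm,z,lo,hi,b1,b2 in [('green',.0105,(50,110,60),(85,255,255),(140,130,200,195),(290,250,360,320)),
  ('coin',.005,(20,110,120),(32,255,255),(180,180,215,205),(295,230,330,260)),
  ('black',.012,(0,0,0),(180,255,50),(130,120,165,160),(290,300,370,365))]:
    show(nm+' sc',blobs(c,lo,hi,b1,5),c,z);show(nm+' si',blobs(d,lo,hi,b2,5),d,z)
# tray corners from red edge
for cam,b in [(c,(220,160,390,300)),(d,(170,130,330,225))]:
    h=cv2.cvtColor(cam['image'],cv2.COLOR_RGB2HSV)
    m=(cv2.inRange(h,(0,130,90),(6,255,255))|cv2.inRange(h,(172,130,90),(180,255,255)))
    k=np.zeros_like(m);k[b[1]:b[3],b[0]:b[2]]=m[b[1]:b[3],b[0]:b[2]]
    n,l,st,ce=cv2.connectedComponentsWithStats(k,connectivity=8);print([s.tolist() for s in st[1:] if s[4]>20])
    pts=np.argwhere(k)[:,::-1]
    X=np.array([onz(cam,p,.01)[:2] for p in pts.astype(float)])
    r=cv2.minAreaRect((X*1000).astype(np.float32));print('tray',r)
big=cv2.resize(c['image'][80:260,130:385],None,fx=3,fy=3,interpolation=cv2.INTER_CUBIC);cv2.imwrite('pics/c1.png',big[:,:,::-1])
big=cv2.resize(d['image'][200:380,190:390],None,fx=3.3,fy=3.3,interpolation=cv2.INTER_CUBIC);cv2.imwrite('pics/c2.png',big[:,:,::-1])
```

```text
orange sc [229.7 122.6] [226, 110, 8, 26, 155] [ 0.4903 -0.0725]
orange si [242.9 199.8] [240, 180, 7, 39, 239] [ 0.4533 -0.1422]
orange si [262.9 226.7] [250, 215, 20, 25, 301] [ 0.4646 -0.2327]
orange si [223.8 233.2] [220, 226, 10, 14, 108] [ 0.3907 -0.2295]
blue sc [232.8 158.7] [221, 148, 24, 20, 322] [ 0.4682 -0.09  ]
blue si [243.3 251.7] [227, 229, 33, 38, 759] [ 0.473  -0.0824]
green sc [158.2 161.7] [156, 159, 5, 6, 17] [ 0.603  -0.2868]
green sc [176.6 179.4] [175, 177, 4, 6, 17] [ 0.6288 -0.194 ]
green si [327.3 265.1] [324, 262, 7, 7, 32] [ 0.6391 -0.1908]
green si [335.  298.9] [331, 296, 9, 7, 48] [ 0.6115 -0.2861]
coin sc [197.4 192.9] [192, 188, 12, 11, 94] [ 0.6348 -0.1123]
coin si [312.4 245.4] [306, 241, 14, 10, 103] [ 0.6366 -0.1148]
black sc [152.  145.5] [150, 145, 5, 2, 8] [ 0.5612 -0.3456]
black si [330.3 340.1] [310, 324, 41, 30, 153] [ 0.5568 -0.3767]
black si [319.7 330.5] [318, 328, 5, 6, 19] [ 0.5467 -0.3505]
[[225, 165, 155, 132, 845]]
tray ((569.8656005859375, 218.55709838867188), (313.2989501953125, 371.14508056640625), 8.064230918884277)
[[176, 137, 149, 88, 917]]
tray ((570.8676147460938, 213.37338256835938), (313.5235595703125, 380.90814208984375), 8.052294731140137)
```

View pics/c2.png

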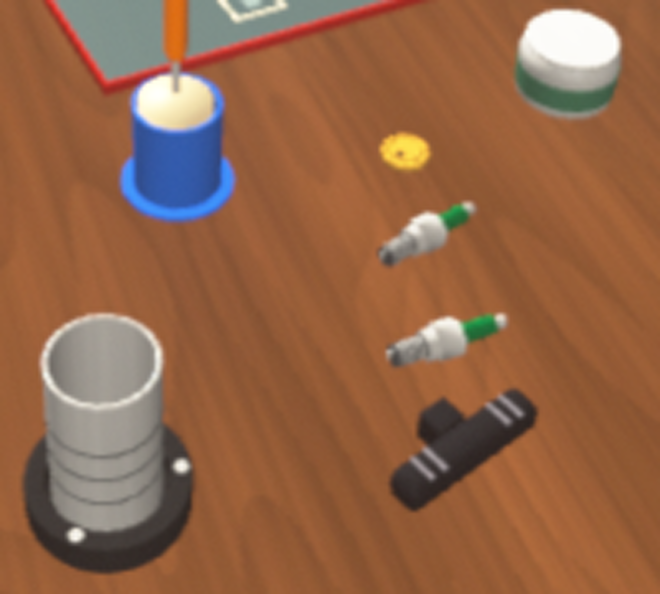

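The side crop shows the beaker rim centred at about (102,365) in the crop, with the starter's stub pointing up-left, both plugs' green ends pointing right and up, and the coin at (405,152).

View pics/c1.png

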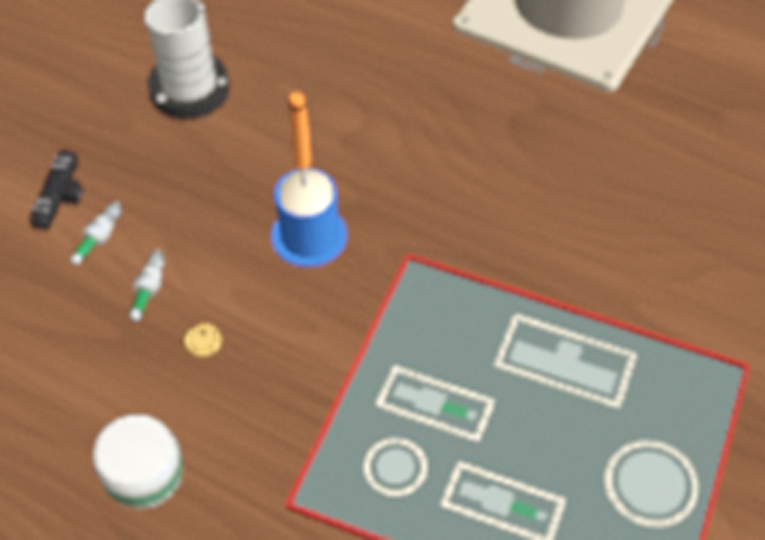

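Run:
```python
from m import *
c=shot('scene');d=shot('side')
b1=blobs(c,(5,150,120),(16,255,255),(200,100,260,150))[0];b2=blobs(d,(5,150,120),(16,255,255),(220,170,270,240))[0]
print('brush centre',two(c,b1[0],d,b2[0]))
def end(p,top):
    v=p[:,1].min() if top else p[:,1].max(); q=p[abs(p[:,1]-v)<=3]; return q.mean(0)
for t in (1,0): print(two(c,end(b1[2],t),d,end(b2[2],t)))
print('beaker side',onz(d,(190+102/3.3,200+365/3.3),.118))
a=np.linspace(0,2*np.pi,60)
b=onz(d,(190+102/3.3,200+365/3.3),.12)
print(proj(c,[b]))
# grayscale mask for beaker, plugs
g=blobs(d,(0,0,60),(180,60,255),(290,250,360,320),10)
for ce,st,p in g:print('gray side',ce,st,onz(d,ce,.0105).round(4))
g=blobs(c,(0,0,60),(180,60,255),(145,140,195,190),10)
for ce,st,p in g:print('gray scene',ce,st,onz(c,ce,.0105).round(4))
```

```text
brush centre (array([ 0.47789711, -0.07620574,  0.19023912]), np.float64(0.010140054336845646))
(array([ 0.46656361, -0.09238374,  0.20972998]), np.float64(0.00356458094004053))
(array([ 0.48917168, -0.06079369,  0.17224544]), np.float64(0.024587100366614257))
beaker side [ 0.35621908 -0.33279227  0.118     ]
[[186.18670251  84.19262245]]
gray side [315.7 271.8] [305, 265, 21, 15, 171] [ 0.6052 -0.2023  0.0105]
gray side [320.3 303.5] [307, 296, 25, 15, 213] [ 0.5769 -0.2882  0.0105]
gray scene [146.9 147. ] [145, 140, 6, 15, 44] [ 0.5737 -0.3575  0.0105]
gray scene [154.9 143.2] [153, 141, 4, 5, 13] [ 0.5479 -0.3445  0.0105]
gray scene [164.1 154.2] [158, 147, 13, 15, 95] [ 0.5695 -0.2889  0.0105]
gray scene [180.1 170.9] [175, 163, 10, 16, 92] [ 0.5973 -0.2038  0.0105]
gray scene [155.1 165.7] [154, 164, 4, 4, 12] [ 0.6205 -0.2855  0.0105]
gray scene [174.8 184.3] [173, 182, 5, 5, 16] [ 0.6462 -0.1879  0.0105]
```

The scene crop shows the tray silhouettes: the starter stub points away from the camera (tray −x) and the green plug ends point to the right (+y). The crop also has the coin at (203,340) and the pot at (310,230). Next I move over the bench for a wrist-camera measurement.

Careful with the scale: shifts go in shares of 50 mm. That gives: -0.04 m is -0.8, -0.034 m is -0.68.

Emit:
{"method": "inch_along", "body": {"increments": [0.093, 0, 0, -0.8, 0, 0.093, 0, 0, -0.8, 0, 0.093, -0.6, -0.68, 0, 0, 0.093, -0.6, -0.68, 0, 0, 0.093, -0.6, -0.68, 0, 0, 0.093, -0.6, -0.68, 0, 0, 0.093, -0.6, -0.68, 0, 0, 0.093, -0.6, -0.68, 0, 0, 0.093, -0.6, -0.68, 0, 0, 0.093, -0.6, -0.68, 0, 0, 0.093, -0.6, -0.68, 0, 0, 0.093, -0.6, -0.68, 0, 0, 0.093, -0.6, -0.68, 0, 0, 0.093, -0.6, -0.68, 0, 0, 0.093, -0.6, -0.68, 0, 0, 0.093, -0.6, -0.68, 0, 0, 0.093, -0.6, -0.68, 0, 0, 0.093, 0, 0, 0, 0]}}

```text
t: 2.15
tool_pos: [0.4587, -0.0371, 0.32]
orientation: [-0.429, -3.112, 0.002]
force: [-0.7, -0.6, -0.3]
opening: 0.0924
gripper_force: 0.0
```

Run:
```python
from h import *
c=shot('wrist','w1.png');s=robot.read_state();print(s['q'],s['tool_pos'],c['fx'],-np.array(c['R']).T@c['t']);print(np.array(c['R']).round(3))
```

```text
[-1.87757293e-01 -2.74080008e-01  1.73015840e+00 -2.36171494e-04
  1.68666414e+00 -1.48543151e+00] [ 0.45802216 -0.03499096  0.32011708] 329.1659778837805 [ 0.38700189 -0.01657746  0.46404007]
[[ 0.27   0.963 -0.002]
 [ 0.927 -0.259  0.271]
 [ 0.26  -0.075 -0.963]]
```

View pics/w1.png

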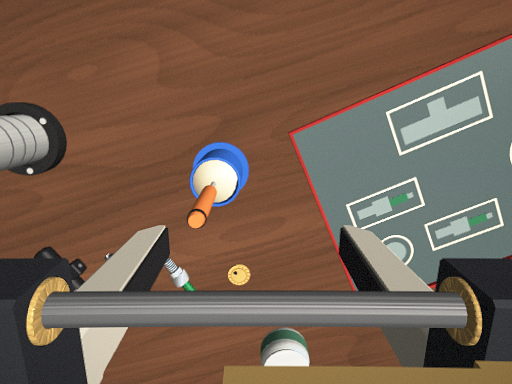

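The wrist view shows the brush handle top at (197,220), the stem leaving the head at about (213,184), the pot flange around (221,169), the coin at (239,274) and the beaker at left.

Run:
```python
from m import *
c=shot('wrist')
b=blobs(c,(100,120,60),(125,255,255),(170,120,270,230),30)
P=np.vstack([x[2] for x in b])
# flange outer: fit circle in world plane z=.003 to hull points facing the camera-top side
X=np.array([onz(c,p,.003)[:2] for p in P.astype(float)])
r=cv2.minEnclosingCircle((X*1000).astype(np.float32));print('flange enclosing',r)
h=cv2.convexHull((X*1000).astype(np.float32))[:,0]; print(h.round(0).tolist())
o=blobs(c,(5,150,120),(16,255,255),(170,160,230,240),30)
for ce,st,p in o: print('handle',ce,st)
print('top',onz(c,(197,219),.207),'low',onz(c,(213,184),.09))
top,e=two(c,(197,219),shot('scene'),(228.7,112.3));print(top,e)
```

```text
flange enclosing ((476.3721008300781, -95.06682586669922), 47.83774948120117)
[[521.0, -103.0], [521.0, -98.0], [519.0, -92.0], [514.0, -82.0], [501.0, -66.0], [498.0, -62.0], [495.0, -60.0], [491.0, -58.0], [486.0, -54.0], [473.0, -51.0], [467.0, -51.0], [464.0, -51.0], [461.0, -52.0], [458.0, -52.0], [456.0, -53.0], [454.0, -54.0], [453.0, -55.0], [451.0, -56.0], [449.0, -57.0], [447.0, -58.0], [446.0, -59.0], [444.0, -60.0], [442.0, -62.0], [440.0, -65.0], [438.0, -67.0], [435.0, -71.0], [431.0, -81.0], [431.0, -82.0], [430.0, -89.0], [430.0, -94.0], [431.0, -97.0], [433.0, -105.0], [434.0, -107.0], [435.0, -109.0], [436.0, -110.0], [437.0, -112.0], [438.0, -114.0], [441.0, -118.0], [443.0, -120.0], [447.0, -123.0], [461.0, -132.0], [466.0, -136.0], [468.0, -136.0], [469.0, -137.0], [471.0, -137.0], [472.0, -138.0], [473.0, -138.0], [475.0, -138.0], [476.0, -139.0], [478.0, -139.0], [479.0, -140.0], [480.0, -140.0], [485.0, -140.0], [488.0, -140.0], [492.0, -140.0], [495.0, -139.0], [497.0, -138.0], [499.0, -137.0], [519.0, -118.0], [519.0, -115.0], [520.0, -113.0], [520.0, -112.0], [521.0, -110.0], [521.0, -109.0]]
handle [203.6 201.1] [190, 187, 25, 33, 410]
handle [193.5 220.9] [185, 213, 18, 17, 238]
top [ 0.46700077 -0.08641918  0.207     ] low [ 0.46714749 -0.08728023  0.09      ]
[ 0.46675566 -0.08763966  0.21014214] 0.00418426929107048
```

Scaled: -0.038 m is -0.76, 0.006 m is 0.12.

Emit:
{"method": "inch_along", "body": {"increments": [0.093, 0.12, -0.76, 0, 0, 0.093, 0.12, -0.76, 0, 0, 0.093, 0.12, -0.76, 0, 0, 0.093, 0.12, -0.76, 0, 0, 0.093, 0.12, -0.76, 0, 0, 0.093, 0.12, -0.76, 0, 0, 0.093, 0.12, -0.76, 0, 0, 0.093, 0, 0, 0, 0, 0.093, 0, 0, 0, 0]}}

```text
t: 3.2
tool_pos: [0.3467, -0.2772, 0.3208]
orientation: [0.421, 3.113, 0.001]
force: [0.9, 0.1, -0.1]
opening: 0.093
gripper_force: 0.0
```

Run:
```python
from h import *
c=shot('wrist','w2.png')
```

```text
(no output)
```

View pics/w2.png

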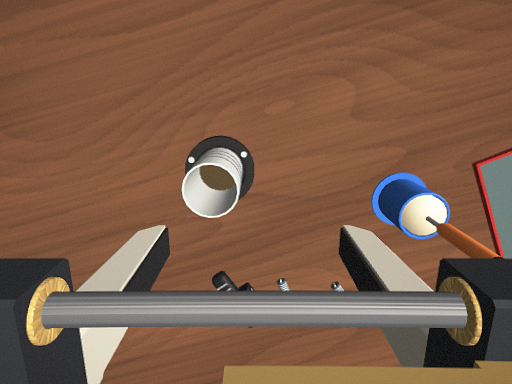

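The wrist view shows the beaker rim centred at about (211,188) with a 30 px radius, the block's screws at (192,159) and (244,154), and the pot mouth at about (424,215).

Run:
```python
from m import *
c=shot('wrist')
# rim: edge points -> light vs dark; left/right/bottom outline in z=.12 plane
g=blobs(c,(0,0,150),(180,40,255),(175,140,260,225),100)
P=np.vstack([x[2] for x in g]).astype(float)
X=np.array([onz(c,p,.12)[:2] for p in P])
from scipy.optimize import least_squares
h=cv2.convexHull(P.astype(np.float32))[:,0]; h=h[h[:,1]>185]
H=np.array([onz(c,p,.12)[:2] for p in h]);print(h.astype(int).tolist())
print(least_squares(lambda q:np.hypot(*(H-q[:2]).T)-.0315,[.356,-.333]).x, onz(c,(211,188),.12))
# block outline, dark: top arc
k=blobs(c,(0,0,0),(180,255,75),(175,130,262,200),60)
P=np.vstack([x[2] for x in k]);h=cv2.convexHull(P.astype(np.int32))[:,0].astype(float);h=h[h[:,1]<165]
H=np.array([onz(c,p,.011)[:2] for p in h]);print(least_squares(lambda q:np.hypot(*(H-q[:2]).T)-.048,[.356,-.333],loss='soft_l1',f_scale=.002).x)
b=blobs(c,(100,120,60),(125,255,255),(360,160,460,250),30)
P=np.vstack([x[2] for x in b]);h=cv2.convexHull(P.astype(np.int32))[:,0].astype(float);h=h[h[:,0]+h[:,1]<585]
H=np.array([onz(c,p,.003)[:2] for p in h]);print('pot',least_squares(lambda q:np.hypot(*(H-q[:2]).T)-.04,[.47,-.09]).x)
s=robot.read_state();print(s['tool_pos'],tool([.468,-.088,.32]))
```

```text
[[239, 187], [238, 194], [237, 198], [235, 203], [232, 207], [228, 211], [225, 213], [221, 215], [218, 216], [210, 217], [208, 217], [203, 216], [199, 215], [192, 211], [191, 210], [185, 203], [182, 197], [181, 192]]
[ 0.35562752 -0.3288679 ] [ 0.35422484 -0.32672242  0.12      ]
[ 0.35669477 -0.3294005 ]
pot [ 0.46935629 -0.09116964]
[ 0.34731866 -0.27658762  0.32084907] [-0.06666105  0.21374144  0.00094799]
```

Emit:
{"method": "inch_along", "body": {"increments": [0.093, -0.22, 0.714, 0, 0, 0.093, -0.22, 0.714, 0, 0, 0.093, -0.22, 0.714, 0, 0, 0.093, -0.22, 0.714, 0, 0, 0.093, -0.22, 0.714, 0, 0, 0.093, -0.22, 0.714, 0, 0, 0.093, 0, 0, 0, 0, 0.093, 0, 0, 0.8, 0, 0.093, 0, 0, 0.8, 0, 0.093, 0, 0, 0.8, 0, 0.093, 0, 0, 0.4, 0, 0.093, 0, 0, 0, 0, 0.02, 0, 0, 0, 0, 0.01, 0, 0, 0, 0, 0.01, 0, 0, 0, 0, 0.01, 0, 0, 0, 0, 0.01, 0, 0, 0, 0, 0.01, 0, 0, 0, 0, 0.01, 0, 0, 0, 0], "force": 40}}

```text
t: 5.2
tool_pos: [0.4671, -0.0891, 0.1807]
orientation: [0.421, 3.113, 0.0]
force: [-0.3, 0.6, -0.7]
opening: 0.0415
gripper_force: 0.0
```

Emit:
{"method": "inch_along", "body": {"increments": [0.01, 0, 0, 0, 0, 0.01, 0, 0, 0, 0, 0.01, 0, 0, 0, 0, 0.01, 0, 0, 0, 0, 0.01, 0, 0, 0, 0, 0.01, 0, 0, 0, 0, 0.01, 0, 0, 0, 0, 0.01, 0, 0, 0, 0], "force": 40}}

```text
t: 6.0
tool_pos: [0.4671, -0.089, 0.1806]
orientation: [-0.421, -3.113, -0.0]
force: [-0.2, -0.1, -0.9]
opening: 0.0154
gripper_force: 40.0
```

Run:
```python
from h import *
print(tool([.356,-.329,.30]),robot.read_state()['tool_pos'])
```

```text
[ 0.04337506 -0.26084829 -0.11940058] [ 0.46707871 -0.08903262  0.18059772]
```

Scaled: -0.0373 m is -0.746, -0.03 m is -0.6.

Emit:
{"method": "inch_along", "body": {"increments": [0.01, 0, 0, -0.4, 0, 0.01, 0, 0, -0.6, 0, 0.01, 0, 0, -0.6, 0, 0.01, 0, 0, -0.6, 0, 0.01, 0, 0, -0.6, 0, 0.01, 0, 0, -0.2, 0, 0.01, 0.12, -0.746, 0, 0, 0.01, 0.12, -0.746, 0, 0, 0.01, 0.12, -0.746, 0, 0, 0.01, 0.12, -0.746, 0, 0, 0.01, 0.12, -0.746, 0, 0, 0.01, 0.12, -0.746, 0, 0, 0.01, 0.12, -0.746, 0, 0, 0.01, 0, 0, 0, 0, 0.01, 0, 0, 0, 0, 0.01, 0, 0, 0, 0]}}

```text
t: 7.6
tool_pos: [0.3576, -0.3288, 0.33]
orientation: [-0.42, -3.113, -0.002]
force: [-0.4, -0.3, -0.6]
opening: 0.0157
gripper_force: 40.0
```

Run:
```python
from h import *
c=shot('scene');d=shot('side');w=shot('wrist')
s=robot.read_state();R=Ro.from_rotvec(s['orientation']).as_matrix();print(s['tool_pos'],tool([.356,-.329,.32]))
a=cv2.resize(c['image'][40:130,150:230],None,fx=5,fy=5);b=cv2.resize(d['image'][190:370,180:270],None,fx=2.5,fy=2.5)
w=w['image'][100:260,130:330]
H=450
a=cv2.resize(a,(400,H));b=cv2.resize(b,(225,H));
cv2.imwrite('pics/c3.png',np.hstack([a,b])[:,:,::-1])
```

```text
[ 0.35789369 -0.32864546  0.33059601] [ 0.00173457 -0.00084342  0.01059562]
```

View pics/c3.png

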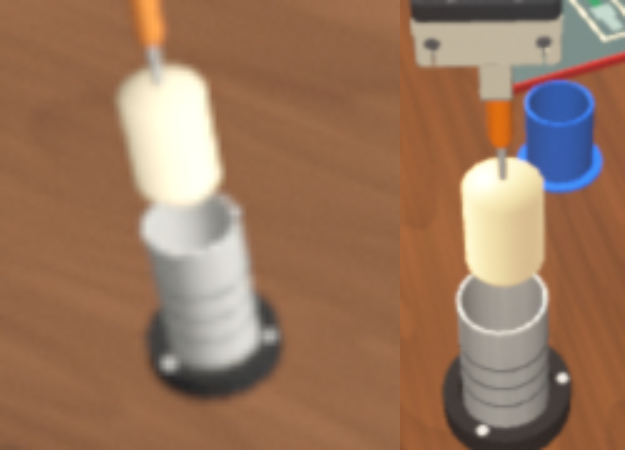

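The brush hangs just above the beaker in both views. The head's lower end is at about (185,76) in the scene view and (222,298) in the side view. The rim is at about (188.4,85) and (220.8,309).

Run:
```python
from h import *
c=shot('scene');d=shot('side')
print('rim',two(c,(188.4,85),d,(220.8,309.2)), 'rim z.12',onz(c,(188.4,85),.12),onz(d,(220.8,309.2),.12))
from m import blobs
A=blobs(c,(15,20,150),(35,110,255),(160,40,210,95),100);B=blobs(d,(15,20,150),(35,110,255),(195,240,250,320),100)
for x in A+B: print(x[0],x[1])
print(two(c,A[0][0],d,B[0][0]))
for z in (.11,.13,.15): print(proj(c,[[.3579,-.3286,z]]),proj(d,[[.3579,-.3286,z]]))
for L,cam in((A,c),(B,d)):
    p=L[0][2]
    for v in np.unique(p[:,1])[::4]: q=p[p[:,1]==v,0];print(v,q.min(),q.max(),(q.min()+q.max())/2)
```

```text
rim (array([ 0.35544051, -0.32808683,  0.11764191]), np.float64(0.003768297380571212)) rim z.12 [ 0.3554638  -0.32563066  0.12      ] [ 0.35644058 -0.33139888  0.12      ]
[182.3  66. ] [173, 51, 22, 31, 368]
[221.5 286. ] [203, 250, 36, 70, 1872]
(array([ 0.35436017, -0.34028581,  0.18950734]), np.float64(0.0058827247226347626))
[[187.70859314  87.44216953]] [[221.35494924 311.57926239]]
[[186.76361636  82.8105647 ]] [[221.06211393 303.92557441]]
[[185.79560608  78.05754709]] [[220.76054368 296.03734962]]
51 181 181 181.0
55 175 190 182.5
59 173 191 182.0
63 174 192 183.0
67 175 192 183.5
71 176 193 184.5
75 177 194 185.5
79 179 192 185.5
250 220 221 220.5
254 213 227 220.0
258 207 234 220.5
262 205 236 220.5
266 205 236 220.5
270 205 237 221.0
274 205 237 221.0
278 205 237 221.0
282 206 237 221.5
286 206 237 221.5
290 206 237 221.5
294 207 236 221.5
298 208 234 221.0
302 206 235 220.5
306 204 238 221.0
310 204 238 221.0
314 205 232 218.5
318 204 235 219.5
```

Emit:
{"method": "inch_along", "body": {"increments": [0.01, 0.034, -0.016, 0.4, 0, 0.01, 0, 0, 0.6, 0, 0.01, 0, 0, 0.6, 0, 0.01, 0, 0, 0.6, 0, 0.01, 0, 0, 0.3, 0, 0.01, 0, 0, 0.16, 0, 0.01, 0, 0, 0, 0, 0.01, 0, 0, 0, 0, 0.01, 0, 0, 0, 0]}}

```text
t: 8.75
tool_pos: [0.3561, -0.3307, 0.1994]
orientation: [0.421, 3.111, -0.003]
force: [0.4, -0.4, -1.5]
opening: 0.016
gripper_force: 40.0
```

Scaled: 0.003 m is 0.06, -0.04 m is -0.8.

Emit:
{"method": "inch_along", "body": {"increments": [0.01, 0, 0, 0.06, 0, 0.01, 0, 0, 0, 0, 0.01, 0, 0, 0, 0, 0.01, 0, 0, -0.8, 0, 0.01, 0, 0, -0.8, 0, 0.01, 0, 0, 0, 0, 0.01, 0, 0, 0, 0, 0.01, 0, 0, 0, 0, 0.01, 0, 0, 0, 0]}}

```text
t: 9.65
tool_pos: [0.3549, -0.3293, 0.2729]
orientation: [-0.421, -3.111, -0.003]
force: [1.1, 0.2, -0.1]
opening: 0.0157
gripper_force: 40.0
```

Emit:
{"method": "inch_along", "body": {"increments": [0.01, 0, 0, 0.8, 0, 0.01, 0, 0, 0.8, 0, 0.01, 0, 0, 0, 0, 0.01, 0, 0, 0, 0, 0.01, 0, 0, 0, 0, 0.01, 0, 0, 0, 0]}}

```text
t: 10.25
tool_pos: [0.3558, -0.3303, 0.1958]
orientation: [0.421, 3.112, -0.001]
force: [0.4, 0.6, -1.3]
opening: 0.0155
gripper_force: 40.0
```

Emit:
{"method": "inch_along", "body": {"increments": [0.01, 0, 0, -0.8, 0, 0.01, 0, 0, -0.8, 0, 0.01, 0, 0, 0, 0, 0.01, 0, 0, 0, 0, 0.01, 0, 0, 0, 0, 0.01, 0, 0, 0, 0]}}

```text
t: 10.85
tool_pos: [0.355, -0.3294, 0.2732]
orientation: [-0.421, -3.112, -0.002]
force: [-0.7, -0.1, -0.4]
opening: 0.0153
gripper_force: 40.0
```

Scaled: -0.04 m is -0.8, 0.04 m is 0.8.

Emit:
{"method": "inch_along", "body": {"increments": [0.01, 0, 0, 0.8, 0, 0.01, 0, 0, 0.8, 0, 0.01, 0, 0, 0, 0, 0.01, 0, 0, 0, 0, 0.01, 0, 0, 0, 0, 0.01, 0, 0, 0, 0, 0.01, 0, 0, -0.8, 0, 0.01, 0, 0, -0.8, 0, 0.01, 0, 0, 0, 0, 0.01, 0, 0, 0, 0, 0.01, 0, 0, 0, 0, 0.01, 0, 0, 0, 0]}}

```text
t: 12.05
tool_pos: [0.355, -0.3295, 0.2734]
orientation: [-0.421, -3.112, -0.002]
force: [0.0, -0.7, -1.1]
opening: 0.0156
gripper_force: 40.0
```

Emit:
{"method": "inch_along", "body": {"increments": [0.01, 0, 0, 0.8, 0, 0.01, 0, 0, 0.8, 0, 0.01, 0, 0, 0, 0, 0.01, 0, 0, 0, 0, 0.01, 0, 0, 0, 0, 0.01, 0, 0, 0, 0, 0.01, 0, 0, -0.8, 0, 0.01, 0, 0, -0.8, 0, 0.01, 0, 0, 0, 0, 0.01, 0, 0, 0, 0, 0.01, 0, 0, 0, 0, 0.01, 0, 0, 0, 0]}}

```text
t: 13.25
tool_pos: [0.355, -0.3295, 0.2734]
orientation: [-0.421, -3.112, -0.002]
force: [-0.3, 0.1, -1.3]
opening: 0.0153
gripper_force: 40.0
```

Emit:
{"method": "inch_along", "body": {"increments": [0.01, 0, 0, 0.8, 0, 0.01, 0, 0, 0.8, 0, 0.01, 0, 0, 0, 0, 0.01, 0, 0, 0, 0, 0.01, 0, 0, 0, 0, 0.01, 0, 0, 0, 0, 0.01, 0, 0, -0.8, 0, 0.01, 0, 0, -0.8, 0, 0.01, 0, 0, 0, 0, 0.01, 0, 0, 0, 0, 0.01, 0, 0, 0, 0, 0.01, 0, 0, 0, 0]}}

```text
t: 14.45
tool_pos: [0.355, -0.3295, 0.2734]
orientation: [-0.421, -3.112, -0.002]
force: [1.4, 0.6, -0.3]
opening: 0.0153
gripper_force: 40.0
```

Run:
```python
from h import *
d=shot('side','s3.png');print(tool([.356,-.329,.325]), tool([.4695,-.09,.325]))
```

```text
[-0.00071108  0.0007783  -0.05162462] [-0.04667007  0.26133727 -0.05141031]
```

View pics/s3.png

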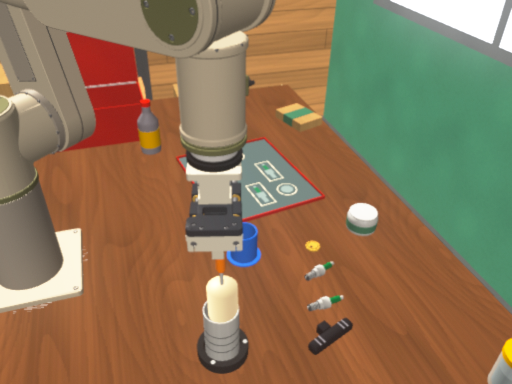

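The brush is drawn up inside the upright beaker, so the strokes are done. I'm returning it to the pot.

Scaled: 0.0373 m is 0.746, -0.03 m is -0.6.

Emit:
{"method": "inch_along", "body": {"increments": [0.01, 0, 0, -0.6, 0, 0.01, 0, 0, -0.6, 0, 0.01, 0, 0, 0, 0, 0.01, 0, 0, 0, 0, 0.01, -0.134, 0.746, 0, 0, 0.01, -0.134, 0.746, 0, 0, 0.01, -0.134, 0.746, 0, 0, 0.01, -0.134, 0.746, 0, 0, 0.01, -0.134, 0.746, 0, 0, 0.01, -0.134, 0.746, 0, 0, 0.01, -0.134, 0.746, 0, 0, 0.01, 0, 0, 0, 0, 0.01, 0, 0, 0, 0]}}

```text
t: 15.8
tool_pos: [0.4695, -0.0899, 0.3327]
orientation: [-0.417, -3.111, -0.0]
force: [-0.2, 0.0, -0.6]
opening: 0.016
gripper_force: 40.0
```

Run:
```python
from h import *
print(tool([.4695,-.09,.184]))
```

```text
[-5.08755855e-04  4.20079613e-06  1.48726293e-01]
```

Scaled: 0.03 m is 0.6, 0.02 m is 0.4.

Emit:
{"method": "inch_along", "body": {"increments": [0.01, 0, 0, 0.6, 0, 0.01, 0, 0, 0.6, 0, 0.01, 0, 0, 0.6, 0, 0.01, 0, 0, 0.6, 0, 0.01, 0, 0, 0.4, 0, 0.01, 0, 0, 0.16, 0, 0.01, 0, 0, 0, 0, 0.01, 0, 0, 0, 0, 0.01, 0, 0, 0, 0]}}

```text
t: 16.7
tool_pos: [0.4705, -0.0912, 0.1881]
orientation: [0.421, 3.112, -0.001]
force: [-0.9, -0.9, -1.5]
opening: 0.0155
gripper_force: 40.0
```

Emit:
{"method": "inch_along", "body": {"increments": [0.06, 0, 0, 0, 0, 0.06, 0, 0, 0, 0, 0.06, 0, 0, 0, 0, 0.06, 0, 0, 0, 0, 0.06, 0, 0, 0, 0, 0.06, 0, 0, 0, 0, 0.06, 0, 0, -0.6, 0, 0.06, 0, 0, -0.6, 0, 0.06, 0, 0, -0.6, 0, 0.06, 0, 0, -0.6, 0, 0.06, 0, 0, -0.6, 0, 0.06, 0, 0, 0, 0, 0.06, 0, 0, 0, 0]}}

```text
t: 18.0
tool_pos: [0.4703, -0.0907, 0.3371]
orientation: [0.421, 3.112, -0.0]
force: [-0.2, 0.2, -0.3]
opening: 0.06
gripper_force: 0.0
```

Run:
```python
from h import *
print(robot.read_state()['tool_pos'],tool([.356,-.329,.32]))
w=shot('wrist');cv2.imwrite('pics/w4.png',w['image'][100:260,120:320][:,:,::-1])
```

```text
[ 0.47032334 -0.09074667  0.3370947 ] [ 0.04697786 -0.26005652  0.0170408 ]
```

View pics/w4.png

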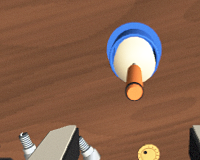

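The brush stands in its pot. Next is the beaker.

Scaled: 0.04 m is 0.8, -0.0371 m is -0.742.

Emit:
{"method": "inch_along", "body": {"increments": [0.093, 0.134, -0.742, 0, 0, 0.093, 0.134, -0.742, 0, 0, 0.093, 0.134, -0.742, 0, 0, 0.093, 0.134, -0.742, 0, 0, 0.093, 0.134, -0.742, 0, 0, 0.093, 0.134, -0.742, 0, 0, 0.093, 0.134, -0.742, 0, 0, 0.093, 0, 0, 0, 0, 0.093, 0, 0, 0.8, 0, 0.093, 0, 0, 0.8, 0, 0.093, 0, 0, 0.8, 0, 0.093, 0, 0, 0.4, 0, 0.093, 0, 0, 0, 0, 0.093, 0, 0, 0, 0]}}

```text
t: 19.45
tool_pos: [0.3557, -0.3277, 0.1963]
orientation: [-0.42, -3.112, -0.002]
force: [0.6, 0.4, -0.2]
opening: 0.093
gripper_force: 0.0
```

Run:
```python
from h import *
print(robot.read_state()['tool_pos'],tool([.356,-.3295,.092]))
```

```text
[ 0.35573292 -0.32773724  0.19628554] [-0.00086438 -0.00174119  0.10428267]
```

Scaled: 0.03 m is 0.6, 0.014 m is 0.28.

Emit:
{"method": "inch_along", "body": {"increments": [0.093, -0.016, -0.034, 0, 0, 0.093, 0, 0, 0.6, 0, 0.093, 0, 0, 0.6, 0, 0.093, 0, 0, 0.6, 0, 0.093, 0, 0, 0.28, 0, 0.093, 0, 0, 0, 0, 0.05, 0, 0, 0, 0, 0.05, 0, 0, 0, 0, 0.05, 0, 0, 0, 0, 0.05, 0, 0, 0, 0, 0.05, 0, 0, 0, 0, 0.05, 0, 0, 0, 0, 0.05, 0, 0, 0, 0, 0.05, 0, 0, 0, 0], "force": 30}}

```text
t: 20.85
tool_pos: [0.3566, -0.3308, 0.0935]
orientation: [0.421, 3.112, -0.001]
force: [0.4, 1.1, 6.6]
opening: 0.0618
gripper_force: 29.8
```

Emit:
{"method": "inch_along", "body": {"increments": [0.05, 0, 0, -0.6, 0, 0.05, 0, 0, -0.8, 0, 0.05, 0, 0, -0.8, 0, 0.05, 0, 0, -0.8, 0, 0.05, 0, 0, -0.8, 0, 0.05, 0, 0, -0.8, 0, 0.05, 0, 0, -0.2, 0, 0.05, 0, 0, 0, 0], "force": 30}}

```text
t: 21.65
tool_pos: [0.3566, -0.331, 0.334]
orientation: [0.421, 3.111, -0.003]
force: [0.3, -1.1, -3.8]
opening: 0.0616
gripper_force: 29.8
```

Emit:
{"method": "inch_along", "body": {"increments": [0.05, 0, 0.4, 0, 0, 0.05, 0, 0.8, 0, 0, 0.05, 0, 0.8, 0, 0, 0.05, 0, 0.8, 0, 0, 0.05, 0, 0.8, 0, 0, 0.05, 0, 0.8, 0, 0, 0.05, 0, 0.8, 0, 0, 0.05, 0, 0.8, 0, 0, 0.05, 0, 0.8, 0, 0, 0.05, 0, 0.8, 0, 0, 0.05, 0, 0.8, 0, 0, 0.05, 0, 0.8, 0, 0, 0.05, 0, 0.4, 0, 0, 0.05, 0, 0, 0, 0, 0.05, 0, 0, 0, 0, 0.05, 0, 0, 0, 0]}}

```text
t: 23.25
tool_pos: [0.483, 0.1314, 0.331]
orientation: [-0.422, -3.111, 0.002]
force: [-0.4, 0.0, -2.4]
opening: 0.0617
gripper_force: 29.8
```

Run:
```python
from h import *
shot('wrist','w5.png')
```

```text
(no output)
```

View pics/w5.png

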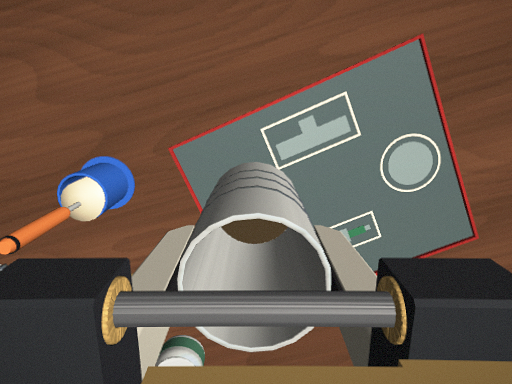

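The wrist view shows the beaker held. The red tray corners are at (171,150), (423,37) and (476,237), the beaker circle is at about (411,163), and the starter frame is around (311,131).

Run:
```python
from m import *
c=shot('wrist')
h=cv2.cvtColor(c['image'],cv2.COLOR_RGB2HSV)
m=cv2.inRange(h,(0,130,80),(6,255,255))|cv2.inRange(h,(172,130,80),(180,255,255));m[:, :165]=0;m[260:]=0
# outer edges fitted as lines in world at z=.01
P=np.argwhere(m)[:,::-1].astype(float);X=np.array([onz(c,p,.01)[:2] for p in P])
def line(a,b):
    a,b=np.array(a,float),np.array(b,float);n=np.array([-(b-a)[1],(b-a)[0]]);n/=np.linalg.norm(n)
    k=abs((P-a)@n)<5; vx,vy,x,y=cv2.fitLine((X[k]*1000).astype(np.float32),cv2.DIST_HUBER,0,.01,.01).ravel();return k.sum(),np.degrees(np.arctan2(vy,vx)),(x,y),(vx,vy)
L=[line((171,150),(423,37)),line((423,37),(476,237))]
for l in L:print(l)
(_,_,p,v),(_,_,q,w)=L
A=np.array([[v[0],-w[0]],[v[1],-w[1]]]);s=np.linalg.solve(A,np.array(q)-p);C=np.array(p)+s[0]*np.array(v);print('corner(-x,+y)',C)
yaw=.5*(np.radians(L[0][1]%180)-np.pi/2+np.radians((L[1][1]+90)%180-90));print('yaw',yaw)
R=np.array([[np.cos(yaw),-np.sin(yaw)],[np.sin(yaw),np.cos(yaw)]])
print('tray',C-R@np.array([-152,182]),'spot',C+R@np.array([157,-57]))
k=cv2.inRange(h,(15,10,170),(40,110,255));k[:120]=0;k[205:]=0;k[:,:375]=0;k[:,450:]=0
Y=np.array([onz(c,p,.004)[:2] for p in np.argwhere(k)[:,::-1].astype(float)])*1000
from scipy.optimize import least_squares
f=least_squares(lambda q:np.hypot(*(Y-q[:2]).T)-q[2],[557,340,38],loss='soft_l1');print('circle',f.x,len(Y))
k=cv2.inRange(h,(15,10,170),(40,110,255));k[:85]=0;k[175:]=0;k[:,:255]=0;k[:,365:]=0
Y=np.array([onz(c,p,.004)[:2] for p in np.argwhere(k)[:,::-1].astype(float)])*1000
r=cv2.minAreaRect(Y.astype(np.float32));print('starter frame',r)
print(robot.read_state()['tool_pos'])
```

```text
(np.int64(986), np.float32(-81.946304), (np.float32(418.72784), np.float32(207.47002)), (np.float32(0.14010103), np.float32(-0.9901372)))
(np.int64(907), np.float32(8.038802), (np.float32(532.46924), np.float32(396.78366)), (np.float32(0.9901736), np.float32(0.1398437)))
corner(-x,+y) [394.69388 377.32544]
yaw 0.14043353
tray [570.67247355 218.39295995] spot [558.12670195 342.86224675]
circle [558.51532332 343.1999075   40.93404899] 451
starter frame ((481.7723693847656, 210.73745727539062), (74.87250518798828, 139.39669799804688), 8.689398765563965)
[0.48336023 0.13129411 0.33204085]
```

Run:
```python
from h import *
print(tool([.558,.342,.15]))
c=shot('scene','s6.png')
print('bottle',onz(c,(413,201),0),'sd',onz(c,(413,235),.01),onz(c,(407,288),.01),'tin',onz(c,(176,231),.05))
```

```text
[-0.01579811  0.22308475  0.18190808]
bottle [0.33175704 0.4711326  0.        ] sd [0.45000014 0.50372809 0.01      ] [0.60826851 0.53690605 0.01      ] tin [ 0.78423786 -0.07155125  0.05      ]
```

Emit:
{"method": "inch_along", "body": {"increments": [0.05, -0.06, 0.754, 0, 0, 0.05, -0.06, 0.754, 0, 0, 0.05, -0.06, 0.754, 0, 0, 0.05, -0.06, 0.754, 0, 0, 0.05, -0.06, 0.754, 0, 0, 0.05, -0.02, 0.668, 0, 0, 0.05, 0, 0, 0, 0, 0.05, 0, 0, 0.6, 0, 0.05, 0, 0, 0.8, 0, 0.05, 0, 0, 0.8, 0, 0.05, 0, 0, 0.8, 0, 0.05, 0, 0, 0.6, 0, 0.05, 0, 0, 0, 0, 0.05, 0, 0, 0, 0]}}

```text
t: 24.8
tool_pos: [0.5581, 0.3411, 0.1532]
orientation: [-0.422, -3.113, 0.001]
force: [0.7, 0.3, -1.8]
opening: 0.062
gripper_force: 29.8
```

Run:
```python
from h import *
print(tool([.558,.342,.0885]))
```

```text
[0.00027891 0.00087981 0.06470608]
```

Scaled: 0.03 m is 0.6, 0.02 m is 0.4.

Emit:
{"method": "inch_along", "body": {"increments": [0.05, 0, 0.02, 0.6, 0, 0.05, 0, 0, 0.4, 0, 0.05, 0, 0, 0.2, 0, 0.05, 0, 0, 0.09, 0, 0.05, 0, 0, 0, 0, 0.05, 0, 0, 0, 0, 0.05, 0, 0, 0, 0]}}

```text
t: 25.5
tool_pos: [0.5591, 0.3434, 0.0898]
orientation: [0.421, 3.111, 0.002]
force: [-0.3, 0.5, -2.4]
opening: 0.062
gripper_force: 29.8
```

Emit:
{"method": "inch_along", "body": {"increments": [0.093, 0, 0, 0, 0, 0.093, 0, 0, 0, 0, 0.093, 0, 0, 0, 0, 0.093, 0, 0, 0, 0, 0.093, 0, 0, 0, 0, 0.093, 0, 0, -0.8, 0, 0.093, 0, 0, -0.8, 0, 0.093, 0, 0, -0.8, 0, 0.093, 0, 0, -0.8, 0, 0.093, 0, 0, 0, 0, 0.093, 0, 0, 0, 0]}}

```text
t: 26.6
tool_pos: [0.5589, 0.3434, 0.2497]
orientation: [0.421, 3.111, 0.003]
force: [-0.5, 0.3, -1.3]
opening: 0.0927
gripper_force: 0.0
```

Run:
```python
from h import *
s=robot.read_state();print(s['q'],tool([.56,-.2,.25]))
```

```text
[ 4.72768496e-01  2.74984725e-01  1.30763180e+00  2.18069406e-05
  1.55586570e+00 -8.29267759e-01] [-0.14533656 -0.52357691 -0.0010366 ]
```

Careful with the scale: shifts go in shares of 50 mm. That gives: -0.04 m is -0.8, -0.012 m is -0.24.

Emit:
{"method": "inch_along", "body": {"increments": [0.093, 0, 0, -0.8, 0, 0.093, 0, 0, -0.8, 0, 0.093, -0.24, -0.8, 0, 0, 0.093, -0.24, -0.8, 0, 0, 0.093, -0.24, -0.8, 0, 0, 0.093, -0.24, -0.8, 0, 0, 0.093, -0.24, -0.8, 0, 0, 0.093, -0.24, -0.8, 0, 0, 0.093, -0.24, -0.8, 0, 0, 0.093, -0.24, -0.8, 0, 0, 0.093, -0.24, -0.8, 0, 0, 0.093, -0.24, -0.8, 0, 0, 0.093, -0.24, -0.8, 0, 0, 0.093, -0.24, -0.8, 0, 0, 0.093, -0.24, -0.8, 0, 0, 0.093, 0, 0, 0, 0, 0.093, 0, 0, 0, 0, 0.093, 0, 0, 0, 0]}}

```text
t: 28.4
tool_pos: [0.5702, -0.1987, 0.3267]
orientation: [-0.42, -3.111, -0.002]
force: [-0.1, 0.5, -0.1]
opening: 0.0932
gripper_force: 0.0
```

Run:
```python
from h import *
shot('wrist','w7.png')
```

```text
(no output)
```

View pics/w7.png

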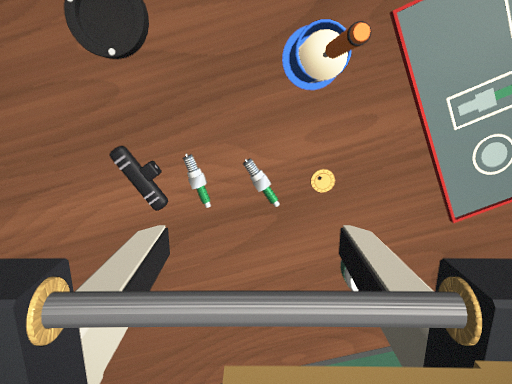

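The view shows the starter at (139,178) with its stub to (158,168), plug A from (187,155) to the green tip at (209,206), plug B from (247,160) to (277,205), the coin at (323,181), and the tray with its frames at right.

Create items.py:
```python
from m import *
def plug(c,box):
    h=cv2.cvtColor(c['image'],cv2.COLOR_RGB2HSV)
    m=cv2.inRange(h,(0,0,90),(180,60,255))|cv2.inRange(h,(45,80,50),(90,255,255))
    k=np.zeros_like(m);u0,v0,u1,v1=box;k[v0:v1,u0:u1]=m[v0:v1,u0:u1]
    k=cv2.morphologyEx(k,cv2.MORPH_CLOSE,np.ones((5,5)))
    n,l,st,ce=cv2.connectedComponentsWithStats(k);i=1+np.argmax(st[1:,4]);P=np.argwhere(l==i)[:,::-1].astype(float)
    X=np.array([onz(c,p,.0105)[:2] for p in P])
    g=blobs(c,(45,80,50),(90,255,255),box,5);G=onz(c,max(g,key=lambda x:x[1][4])[0],.0105)[:2]
    vx,vy,x,y=cv2.fitLine((X*1000).astype(np.float32),cv2.DIST_L2,0,.01,.01).ravel();v=np.array([vx,vy]);o=np.array([x,y])/1000
    if (G-o)@v<0:v=-v
    s=(X-o)@v;mid=o+v*(s.max()+s.min())/2
    return mid,np.arctan2(v[1],v[0]),s.max()-s.min(),(G-mid)@v   # plug spans -40..42 (origin ~1 mm from mid)
def coin(c,box):
    b=max(blobs(c,(18,90,100),(34,255,255),box,20),key=lambda x:x[1][4]);return onz(c,b[0],.005)[:2]
```

Run:
```python
from items import *
c=shot('wrist')
print('A',plug(c,(178,148,218,215)));print('B',plug(c,(236,150,286,212)));print('coin',coin(c,(305,165,340,198)))
h=cv2.cvtColor(c['image'],cv2.COLOR_RGB2HSV);b=blobs(c,(0,0,0),(180,255,70),(100,138,178,215),100)
for x in b:print(x[0],x[1])
P=max(b,key=lambda x:x[1][4])[2].astype(float);X=np.array([onz(c,p,.022)[:2] for p in P])*1000
print('starter rect',cv2.minAreaRect(X.astype(np.float32)), 'px ends',[onz(c,p,.022)[:2].round(4) for p in ((116,150),(160,205),(158,168))])
h=cv2.convexHull(P.astype(np.int32))[:,0];print(h.tolist())
# coin frame centre check
print('spot coin',onz(c,(494,154),.004)[:2])
y=.1405;R=np.array([[np.cos(y),-np.sin(y)],[np.sin(y),np.cos(y)]])
for n,p in dict(coin=(.078,-.105),plug1=(.075,0),plug2=(0,-.095),starter=(-.085,.01),beaker=(.005,.125)).items(): print(n,np.array([.5705,.2175])+R@p)
print(robot.read_state()['tool_pos'])
```

```text
A (array([ 0.58707721, -0.28722809]), np.float32(0.07297175), np.float64(0.08427728008147571), np.float64(0.021812099159779507))
B (array([ 0.61441014, -0.19877457]), np.float32(0.32204083), np.float64(0.08484340833755136), np.float64(0.022033490624770655))
coin [ 0.63613907 -0.11261699]
[143.  173.3] [110, 146, 58, 64, 644]
[136.4 179.6] [122, 163, 30, 34, 380]
starter rect ((557.358642578125, -352.53814697265625), (102.21675109863281, 44.50165557861328), 19.386707305908203) px ends [array([ 0.5156, -0.3779]), array([ 0.6058, -0.3471]), array([ 0.5541, -0.3316])]
[[167, 201], [166, 203], [163, 206], [160, 208], [158, 209], [155, 209], [153, 208], [152, 207], [110, 156], [110, 153], [111, 151], [113, 149], [116, 147], [118, 146], [124, 146], [153, 161], [156, 164], [160, 169], [167, 199]]
spot coin [0.66283702 0.12680055]
coin [0.66243541 0.12445764]
plug1 [0.64476096 0.22800287]
plug2 [0.58380363 0.12343612]
starter [0.4849372  0.21549821]
beaker [0.55794595 0.34196845]
[ 0.57053847 -0.19838659  0.32760124]
```

Emit:
{"method": "inch_along", "body": {"increments": [0.055, 0, 0, 0, 0.15, 0.055, 0, 0, 0, 0.15, 0.055, 0, 0, 0, 0.15, 0.055, 0, 0, 0, 0.15, 0.055, 0, 0, 0, 0.15, 0.055, 0, 0, 0, 0.15, 0.055, 0, 0, 0, 0.15, 0.055, 0, 0, 0, 0.15, 0.055, 0, 0, 0, 0.15, 0.055, 0, 0, 0, 0.15, 0.055, 0, 0, 0, 0.15, 0.055, 0, 0, 0, 0.15, 0.055, 0, 0, 0, 0.15, 0.055, 0, 0, 0, 0.15, 0.055, 0, 0, 0, 0.15, 0.055, 0, 0, 0, 0.15, 0.055, 0, 0, 0, 0.15, 0.055, 0, 0, 0, 0.15, 0.055, 0, 0, 0, 0]}}

```text
t: 30.4
tool_pos: [0.5707, -0.1985, 0.3282]
orientation: [3.13, 0.27, 0.0]
force: [1.1, 0.2, 0.0]
opening: 0.0547
gripper_force: 0.0
```

Add to h.py:
```python
def yaw():
    R=Ro.from_rotvec(robot.read_state()['orientation']).as_matrix();return np.arctan2(R[1,1],R[0,1])
```

Run:
```python
from h import *
print(robot.read_state()['q'],yaw(),tool([.636,-.1126,.12]))
```

```text
[-4.19623385e-01  1.22779845e-01  1.33846099e+00  6.01549526e-05
  1.68019038e+00  9.79192993e-01] -1.3988098086328262 [ 0.0789937  -0.07348706  0.20825079]
```

Emit:
{"method": "inch_along", "body": {"increments": [0.055, 0.52, -0.49, 0, 0, 0.055, 0.52, -0.49, 0, 0, 0.055, 0.52, -0.49, 0, 0, 0.055, 0, 0, 0.8, 0, 0.055, 0, 0, 0.8, 0, 0.055, 0, 0, 0.8, 0, 0.055, 0, 0, 0.8, 0, 0.055, 0, 0, 0.8, 0, 0.055, 0, 0, 0, 0, 0.055, 0, 0, 0, 0]}}

```text
t: 31.4
tool_pos: [0.6343, -0.1133, 0.1283]
orientation: [-3.129, -0.276, 0.002]
force: [0.0, 0.1, 1.4]
opening: 0.0548
gripper_force: 0.0
```

Run:
```python
from items import *
s=robot.read_state();print(tool([.636,-.1126,.0235]))
```

```text
[ 0.00192187 -0.00028534  0.10478736]
```

Run:
```python
from items import *
d=shot('side');
try: print(coin(d,(290,225,335,262)))
except Exception as e: print(e)
```

```text
[ 0.63606646 -0.11542995]
```

Emit:
{"method": "inch_along", "body": {"increments": [0.055, 0.04, 0, 0.6, 0, 0.055, 0, 0, 0.6, 0, 0.055, 0, 0, 0.4, 0, 0.055, 0, 0, 0.3, 0, 0.055, 0, 0, 0.1, 0, 0.055, 0, 0, 0, 0, 0.055, 0, 0, 0, 0, 0.055, 0, 0, 0, 0]}}

```text
t: 32.25
tool_pos: [0.6379, -0.1139, 0.03]
orientation: [3.129, 0.271, 0.004]
force: [0.3, -0.4, 0.5]
opening: 0.0552
gripper_force: 0.0
```

Scaled: 0.006 m is 0.12, -0.0015 m is -0.03.

Emit:
{"method": "inch_along", "body": {"increments": [0.055, -0.03, 0, 0.12, 0, 0.055, 0, 0, 0, 0, 0.055, 0, 0, 0, 0, 0.055, 0, 0, 0, 0]}}

```text
t: 32.65
tool_pos: [0.6354, -0.114, 0.0224]
orientation: [3.13, 0.271, 0.001]
force: [1.0, -0.3, 2.0]
opening: 0.0548
gripper_force: 0.8
```

Emit:
{"method": "inch_along", "body": {"increments": [0.02, 0, 0, 0, 0, 0.02, 0, 0, 0, 0, 0.02, 0, 0, 0, 0, 0.02, 0, 0, 0, 0, 0.02, 0, 0, 0, 0, 0.02, 0, 0, 0, 0, 0.02, 0, 0, 0, 0], "force": 20}}

```text
t: 33.35
tool_pos: [0.6353, -0.1139, 0.0223]
orientation: [3.13, 0.271, 0.0]
force: [-0.6, 0.3, 5.5]
opening: 0.0339
gripper_force: 20.8
```

Emit:
{"method": "inch_along", "body": {"increments": [0.02, 0, 0, -0.4, 0, 0.02, 0, 0, -0.8, 0, 0.02, 0, 0, -0.8, 0, 0.02, 0, 0, 0, 0, 0.02, 0, 0, 0, 0]}}

```text
t: 33.85
tool_pos: [0.6357, -0.1141, 0.123]
orientation: [3.129, 0.271, 0.003]
force: [0.3, -0.2, -1.3]
opening: 0.0334
gripper_force: 20.0
```

Run:
```python
from h import *
print(yaw(),tool([.6626,.1255,.12]))
```

```text
-1.3980635222754847 [ 0.06762511 -0.23139283  0.0028805 ]
```

Emit:
{"method": "inch_along", "body": {"increments": [0.02, 0.226, -0.772, 0, 0, 0.02, 0.226, -0.772, 0, 0, 0.02, 0.226, -0.772, 0, 0, 0.02, 0.226, -0.772, 0, 0, 0.02, 0.226, -0.772, 0, 0, 0.02, 0.226, -0.772, 0, 0, 0.02, 0, 0, 0.6, 0, 0.02, 0, 0, 0.6, 0, 0.02, 0, 0, 0.4, 0, 0.02, 0, 0, 0, 0, 0.02, 0, 0, 0, 0]}}

```text
t: 34.95
tool_pos: [0.6606, 0.1257, 0.0402]
orientation: [3.13, 0.271, -0.006]
force: [1.1, -0.1, -0.1]
opening: 0.0339
gripper_force: 20.0
```

Run:
```python
from h import *
print(tool([.6626,.1255,.0275]));shot('wrist','w8.png')
```

```text
[0.00198358 0.00055034 0.01264757]
```

View pics/w8.png

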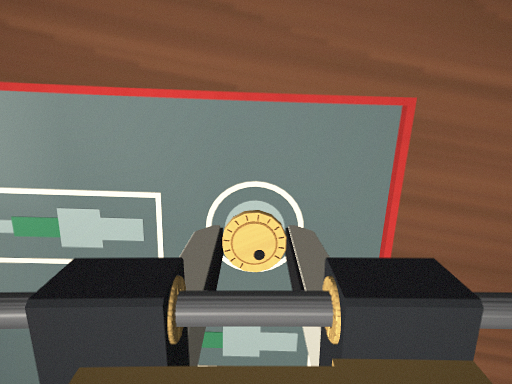

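The coin is between the fingers at (255,241), hovering over its painted circle, which is centred at about (255,227).

Run:
```python
from items import *
c=shot('wrist')
b=max(blobs(c,(18,90,100),(34,255,255),(215,200,295,280),50),key=lambda x:x[1][4])
print('coin',b[0],b[1],[onz(c,b[0],z)[:2] for z in (.018,.022)])
print('circle L,R,top',[onz(c,p,.004)[:2].round(4) for p in ((206,226),(303,226),(255,182))])
```

```text
coin [253.5 240.6] [222, 210, 65, 62, 2693] [array([0.66158642, 0.12562719]), array([0.66337228, 0.12593997])]
circle L,R,top [array([0.6597, 0.1538]), array([0.6696, 0.0973]), array([0.6912, 0.1299])]
```

Scaled: 0.002 m is 0.04, 0.008 m is 0.16.

Emit:
{"method": "inch_along", "body": {"increments": [0.02, 0.04, 0, 0.16, 0, 0.02, 0, 0, 0.06, 0, 0.02, 0, 0, 0, 0, 0.02, 0, 0, 0, 0, 0.02, 0, 0, 0, 0]}}

```text
t: 35.55
tool_pos: [0.6643, 0.1263, 0.0314]
orientation: [3.13, 0.271, 0.001]
force: [0.1, 1.2, -0.0]
opening: 0.0342
gripper_force: 20.0
```

Emit:
{"method": "inch_along", "body": {"increments": [0.05, 0, 0, 0, 0, 0.05, 0, 0, 0, 0, 0.05, 0, 0, 0, 0, 0.05, 0, 0, -0.8, 0, 0.05, 0, 0, -0.8, 0, 0.05, 0, 0, -0.8, 0, 0.05, 0, 0, 0, 0, 0.05, 0, 0, 0, 0]}}

```text
t: 36.35
tool_pos: [0.6653, 0.1264, 0.1532]
orientation: [-3.13, -0.271, -0.006]
force: [0.9, 0.0, -0.8]
opening: 0.0502
gripper_force: 0.0
```

Run:
```python
from items import *
d=shot('side');c=shot('scene')
try: print('coin',coin(d,(270,170,310,205)), coin(c,(245,220,280,255)))
except Exception as e: print(e)
for n,cam,bs in (('side',d,((295,255,340,285),(300,285,350,318))),('scene',c,((168,158,192,192),(148,140,176,172)))):
    for b in bs:
        try: print(n,plug(cam,b))
        except Exception as e: print(n,e)
print(yaw(),tool([.6135,-.199,.12]))
```

```text
coin [0.66734979 0.12818799] [0.66292784 0.12588175]
side (array([ 0.61520051, -0.19861333]), np.float32(0.35576013), np.float64(0.08188392120480212), np.float64(0.02538412212499919))
side (array([ 0.58848351, -0.28724989]), np.float32(0.09733463), np.float64(0.08189332911684483), np.float64(0.023018678473174885))
scene (array([ 0.61021212, -0.19965305]), np.float32(0.33551735), np.float64(0.08850797604557861), np.float64(0.01858661448946149))
scene (array([ 0.58182251, -0.2880666 ]), np.float32(0.09199988), np.float64(0.08907641927429122), np.float64(0.021047009761507036))
-1.3979428723639606 [-0.10497581  0.31177304  0.0299057 ]
```

Emit:
{"method": "inch_along", "body": {"increments": [0.045, -0.262, 0.78, 0, 0, 0.045, -0.262, 0.78, 0, 0, 0.045, -0.262, 0.78, 0, 0, 0.045, -0.262, 0.78, 0, 0, 0.045, -0.262, 0.78, 0, 0, 0.045, -0.262, 0.78, 0, 0, 0.045, -0.262, 0.78, 0, 0, 0.045, -0.262, 0.78, 0, 0, 0.045, 0, 0, 0, -0.08, 0.045, 0, 0, 0.6, -0.077, 0.045, 0, 0, 0.6, 0, 0.045, 0, 0, 0.6, 0, 0.045, 0, 0, 0, 0, 0.045, 0, 0, 0, 0]}}

```text
t: 37.85
tool_pos: [0.6131, -0.1985, 0.0595]
orientation: [-3.097, -0.515, 0.005]
force: [-0.6, -0.1, 0.6]
opening: 0.0448
gripper_force: 0.0
```

Run:
```python
from items import *
print(robot.read_state()['tool_pos'],yaw(),tool([.6135,-.199,.026]))
c=shot('wrist','w9.png')
```

```text
[ 0.61313718 -0.19847368  0.05947753] -1.2409597105354422 [0.00027348 0.00070507 0.03347509]
```

View pics/w9.png

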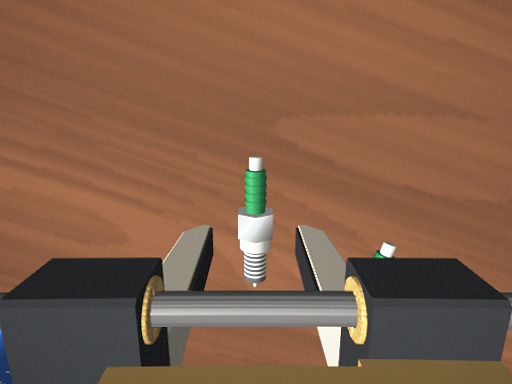

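Plug B lies centred and aligned between the fingers, with its hexagon at (255,226).

Scaled: 0.02 m is 0.4, 0.01 m is 0.2.

Emit:
{"method": "inch_along", "body": {"increments": [0.045, 0, 0, 0.4, 0, 0.045, 0, 0, 0.2, 0, 0.045, 0, 0, 0.06, 0, 0.045, 0, 0, 0, 0, 0.045, 0, 0, 0, 0]}}

```text
t: 38.4
tool_pos: [0.6152, -0.1993, 0.0292]
orientation: [3.098, 0.516, 0.002]
force: [-0.5, -0.1, 0.2]
opening: 0.0448
gripper_force: 0.0
```

Emit:
{"method": "inch_along", "body": {"increments": [0.015, 0, 0, 0, 0, 0.015, 0, 0, 0, 0, 0.015, 0, 0, 0, 0, 0.015, 0, 0, 0, 0, 0.015, 0, 0, 0, 0, 0.015, 0, 0, 0, 0, 0.015, 0, 0, -0.4, 0, 0.015, 0, 0, -0.6, 0, 0.015, 0, 0, -0.6, 0, 0.015, 0, 0, 0, 0, 0.015, 0, 0, 0, 0], "force": 25}}

```text
t: 39.5
tool_pos: [0.615, -0.1993, 0.1088]
orientation: [3.098, 0.516, 0.002]
force: [-0.7, 1.2, -1.7]
opening: 0.0227
gripper_force: 25.0
```

Run:
```python
from h import *
print(yaw(),tool([.584,.1245,.12]))
```

```text
-1.2409987627709658 [ 0.07552363 -0.31639102 -0.0114802 ]
```

Emit:
{"method": "inch_along", "body": {"increments": [0.015, 0.188, -0.79, 0, 0, 0.015, 0.188, -0.79, 0, 0, 0.015, 0.188, -0.79, 0, 0, 0.015, 0.188, -0.79, 0, 0, 0.015, 0.188, -0.79, 0, 0, 0.015, 0.188, -0.79, 0, 0, 0.015, 0.188, -0.79, 0, 0, 0.015, 0.188, -0.79, 0, 0, 0.015, 0, 0, 0, -0.14, 0.015, 0, 0, 0, -0.14, 0.015, 0, 0, 0, -0.14, 0.015, 0, 0, 0, -0.14, 0.015, 0, 0, 0, -0.14, 0.015, 0, 0, 0, -0.14, 0.015, 0, 0, 0, -0.14, 0.015, 0, 0, 0, -0.14, 0.015, 0, 0, 0, -0.14, 0.015, 0, 0, 0, -0.12, 0.015, 0, 0, 0, 0, 0.015, 0, 0, 0, 0]}}

```text
t: 41.5
tool_pos: [0.5824, 0.1241, 0.1066]
orientation: [-2.065, -2.365, 0.003]
force: [-0.0, 0.8, -0.6]
opening: 0.0224
gripper_force: 25.0
```

Run:
```python
from h import *
print(robot.read_state()['tool_pos'],yaw(),tool([.5845,.1255,.031]));c=shot('wrist','w10.png')
```

```text
[0.5824092  0.12407725 0.10661162] 0.1353652751382704 [0.00112702 0.00244518 0.07560598]
```

View pics/w10.png

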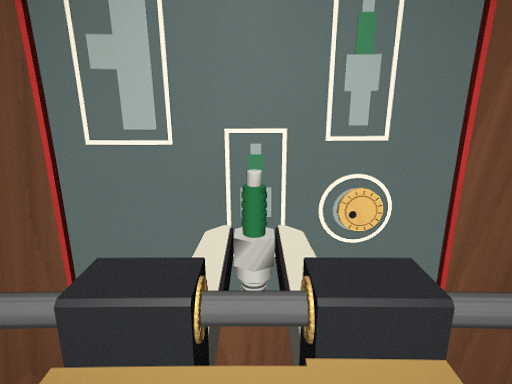

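The plug held is aligned with the plug-2 frame (226–287 px wide at row 130). The coin at (361,209) sits inside its circle, which is centred at about (355,207). That was my last allowed picture, so from here on I work from numbers only.

Run:
```python
from items import *
c=shot('wrist')
h=cv2.cvtColor(c['image'],cv2.COLOR_RGB2HSV)
def cream(box):
    k=cv2.inRange(h,(0,0,200),(60,70,255));z=np.zeros_like(k);u0,v0,u1,v1=box;z[v0:v1,u0:u1]=k[v0:v1,u0:u1]
    return np.array([onz(c,p,.004)[:2] for p in np.argwhere(z)[:,::-1].astype(float)])
Y=cream((312,168,398,248))
from scipy.optimize import least_squares
print('circle',least_squares(lambda q:np.hypot(*(Y-q[:2]).T)-q[2],[.662,.125,.024],loss='soft_l1',f_scale=.001).x,len(Y))
print('coin',coin(c,(330,180,395,235)))
# plug2 frame corners (outer top) -> top edge at tray y = spot + 49+? ; midline at tray x=0
a,b=onz(c,(225,129),.004)[:2],onz(c,(288,129),.004)[:2];print('plug2 top mid',(a+b)/2,np.linalg.norm(a-b),'plug1 bottom mid',[ (onz(c,(326,139),.004)[:2]+onz(c,(388,138),.004)[:2])/2])
# held plug: tip px and hexagon px at height z_axis
s=robot.read_state();print(s['tool_pos'],[onz(c,(254,171),z)[:2] for z in (.088,.094)])
R=np.array([[np.cos(.1405),-np.sin(.1405)],[np.sin(.1405),np.cos(.1405)]])
T=np.array([.5710,.2183]);print([T+R@np.array(p) for p in ((.078,-.105),(0,-.045),(.075,-.048))])
```

```text
circle [0.66284656 0.12551524 0.02701207] 763
coin [0.66677013 0.12623289]
plug2 top mid [0.57795067 0.17658621] 0.04659059639680531 plug1 bottom mid [array([0.65285109, 0.17972064])]
[0.58284467 0.1241544  0.10726913] [array([0.57798918, 0.1631779 ]), array([0.57781367, 0.16448315])]
[array([0.66293541, 0.12525764]), array([0.57730172, 0.17374343]), array([0.65198279, 0.18127585])]
```

Scaled: 0.0026 m is 0.052, 0.03 m is 0.6.

Emit:
{"method": "inch_along", "body": {"increments": [0.015, 0.052, 0.014, 0.4, -0.005, 0.015, 0, 0, 0.6, 0, 0.015, 0, 0, 0.3, 0, 0.015, 0, 0, 0.14, 0, 0.015, 0, 0, 0, 0, 0.015, 0, 0, 0, 0, 0.015, 0, 0, 0, 0]}}

```text
t: 42.3
tool_pos: [0.5849, 0.127, 0.0377]
orientation: [2.055, 2.374, 0.003]
force: [-0.4, 0.0, -0.4]
opening: 0.0227
gripper_force: 25.0
```

Scaled: 0.0035 m is 0.07.

Emit:
{"method": "inch_along", "body": {"increments": [0.015, 0, 0, 0.07, 0, 0.015, 0, 0, 0, 0, 0.015, 0, 0, 0, 0]}}

```text
t: 42.6
tool_pos: [0.5837, 0.1269, 0.0328]
orientation: [2.056, 2.375, 0.0]
force: [0.6, 0.1, -2.0]
opening: 0.0225
gripper_force: 25.0
```

Emit:
{"method": "inch_along", "body": {"increments": [0.04, 0, 0, 0, 0, 0.04, 0, 0, 0, 0, 0.04, 0, 0, 0, 0, 0.04, 0, 0, -0.6, 0, 0.04, 0, 0, -0.8, 0, 0.04, 0, 0, -0.8, 0, 0.04, 0, 0, 0, 0, 0.04, 0, 0, 0, 0]}}

```text
t: 43.4
tool_pos: [0.5848, 0.127, 0.1442]
orientation: [2.054, 2.374, 0.004]
force: [-0.5, -0.6, -0.7]
opening: 0.04
gripper_force: 0.0
```

Run:
```python
from items import *
c=shot('scene');d=shot('side');w=shot('wrist')
t=np.array([.5843,.1243])
for n,cam in (('sc',c),('si',d),('w',w)):
    print(n,'spot px',proj(cam,[[*t,.0145]]).round(1))
g=blobs(w,(45,120,50),(90,255,255),(200,130,300,300),20)
for x in g: print('green w',x[0],x[1],onz(w,x[0],.0145)[:2])
print('plug2 tip should be',t+.042*np.array([-.14,.99]),'green centre',t+.021*np.array([-.14,.99]))
R0=tool([.586,-.2865,.15]);print(R0,yaw())
for b in ((300,285,350,318),): print('A',plug(d,b))
print('A',plug(c,(148,140,176,172)))
```

```text
sc spot px [[274.1 212.7]]
si spot px [[260.2 190.5]]
w spot px [[254.5 192. ]]
green w [255.1 167.1] [248, 151, 15, 33, 445] [0.5816178  0.14580175]
plug2 tip should be [0.57842 0.16588] green centre [0.58136 0.14509]
[-0.40946843 -0.05586561 -0.00914653] 0.1440031644310768
A (array([ 0.58848351, -0.28724989]), np.float32(0.09733463), np.float64(0.08189332911684483), np.float64(0.023018678473174885))
A (array([ 0.58181377, -0.28801887]), np.float32(0.095216125), np.float64(0.08907541288572708), np.float64(0.021386108546093394))
```

Emit:
{"method": "inch_along", "body": {"increments": [0.045, 0, 0, 0, 0.148, 0.045, 0, 0, 0, 0.148, 0.045, 0, 0, 0, 0.148, 0.045, 0, 0, 0, 0.148, 0.045, 0, 0, 0, 0.148, 0.045, 0, 0, 0, 0.148, 0.045, 0, 0, 0, 0.148, 0.045, 0, 0, 0, 0.148, 0.045, 0, 0, 0, 0.148, 0.045, 0, 0, 0, 0.148, 0.045, 0, 0, 0, 0.148, 0.045, 0, 0, 0, 0, 0.045, 0, 0, 0, 0]}}

```text
t: 44.85
tool_pos: [0.5829, 0.1268, 0.1413]
orientation: [3.138, 0.143, -0.004]
force: [0.3, 0.3, 0.4]
opening: 0.0449
gripper_force: 0.0
```

Run:
```python
from h import *
print(tool([.586,-.2873,.15]),yaw())
```

```text
[-0.03470064  0.41266261 -0.00863342] -1.4795004823914255
```

Emit:
{"method": "inch_along", "body": {"increments": [0.045, -0.07, 0.826, 0, 0, 0.045, -0.07, 0.826, 0, 0, 0.045, -0.07, 0.826, 0, 0, 0.045, -0.07, 0.826, 0, 0, 0.045, -0.07, 0.826, 0, 0, 0.045, -0.07, 0.826, 0, 0, 0.045, -0.07, 0.826, 0, 0, 0.045, -0.07, 0.826, 0, 0, 0.045, -0.07, 0.826, 0, 0, 0.045, -0.07, 0.826, 0, 0.006, 0.045, 0, 0, 0.6, 0, 0.045, 0, 0, 0.6, 0, 0.045, 0, 0, 0.4, 0, 0.045, 0, 0, 0, 0, 0.045, 0, 0, 0, 0]}}

```text
t: 46.35
tool_pos: [0.5843, -0.2873, 0.0623]
orientation: [-3.138, -0.13, 0.002]
force: [0.1, -0.2, 0.2]
opening: 0.0448
gripper_force: 0.0
```

Run:
```python
from items import *
print(tool([.586,-.2873,.0285]),yaw())
c=shot('wrist');print(plug(c,(222,130,290,300)))
```

```text
[0.00171513 0.00015    0.03383926] -1.4877136722586985
(array([ 0.58538749, -0.28730944]), np.float32(0.07327898), np.float64(0.08675178768900346), np.float64(0.021493820876894765))
```

Emit:
{"method": "inch_along", "body": {"increments": [0.045, 0.02, 0, 0.4, 0.006, 0.045, 0, 0, 0.2, 0, 0.045, 0, 0, 0.06, 0, 0.045, 0, 0, 0, 0, 0.045, 0, 0, 0, 0]}}

```text
t: 46.9
tool_pos: [0.5861, -0.2877, 0.0306]
orientation: [3.139, 0.118, 0.001]
force: [0.3, 0.5, 0.5]
opening: 0.0446
gripper_force: 0.0
```

Emit:
{"method": "inch_along", "body": {"increments": [0.015, 0, 0, 0, 0, 0.015, 0, 0, 0, 0, 0.015, 0, 0, 0, 0, 0.015, 0, 0, 0, 0, 0.015, 0, 0, 0, 0, 0.015, 0, 0, 0, 0, 0.015, 0, 0, -0.4, 0, 0.015, 0, 0, -0.6, 0, 0.015, 0, 0, -0.6, 0, 0.015, 0, 0, 0, 0, 0.015, 0, 0, 0, 0], "force": 25}}

```text
t: 48.0
tool_pos: [0.5861, -0.2878, 0.1103]
orientation: [3.138, 0.117, 0.002]
force: [-0.1, 1.2, -1.0]
opening: 0.0224
gripper_force: 25.0
```

Run:
```python
from h import *
T=np.array([.5710,.2183]);R=np.array([[np.cos(.1405),-np.sin(.1405)],[np.sin(.1405),np.cos(.1405)]])
g=T+R@[.075,0];print(g,yaw(),tool([*g,.12]))
```

```text
[0.64526096 0.22880287] -1.4959684524434584 [ 0.09765188 -0.51071811 -0.01006363]
```

Scaled: -0.0426 m is -0.852, 0.0081 m is 0.162.

Emit:
{"method": "inch_along", "body": {"increments": [0.015, 0.162, -0.852, 0, 0, 0.015, 0.162, -0.852, 0, 0, 0.015, 0.162, -0.852, 0, 0, 0.015, 0.162, -0.852, 0, 0, 0.015, 0.162, -0.852, 0, 0, 0.015, 0.162, -0.852, 0, 0, 0.015, 0.162, -0.852, 0, 0, 0.015, 0.162, -0.852, 0, 0, 0.015, 0.162, -0.852, 0, 0, 0.015, 0.162, -0.852, 0, 0, 0.015, 0.162, -0.852, 0, 0, 0.015, 0.162, -0.852, 0, 0, 0.015, 0, 0, 0, 0]}}

```text
t: 49.3
tool_pos: [0.6425, 0.2349, 0.107]
orientation: [-3.138, -0.125, 0.005]
force: [0.3, -0.0, -0.6]
opening: 0.0227
gripper_force: 25.0
```

Emit:
{"method": "inch_along", "body": {"increments": [0.015, 0, 0, 0, -0.149, 0.015, 0, 0, 0, -0.149, 0.015, 0, 0, 0, -0.149, 0.015, 0, 0, 0, -0.149, 0.015, 0, 0, 0, -0.149, 0.015, 0, 0, 0, -0.149, 0.015, 0, 0, 0, -0.149, 0.015, 0, 0, 0, -0.149, 0.015, 0, 0, 0, -0.149, 0.015, 0, 0, 0, -0.149, 0.015, 0, 0, 0, -0.147, 0.015, 0, 0, 0, 0, 0.015, 0, 0, 0, 0]}}

```text
t: 50.6
tool_pos: [0.6436, 0.2288, 0.1081]
orientation: [-2.064, -2.367, 0.003]
force: [-0.3, 0.0, -0.2]
opening: 0.0226
gripper_force: 25.0
```

Run:
```python
from items import *
c=shot('wrist');s=robot.read_state();print(s['tool_pos'],yaw(),tool([.6453,.2288,.034]))
for x in blobs(c,(45,120,50),(90,255,255),(230,140,280,260),20): print(x[0],x[1],onz(c,x[0],s['tool_pos'][2]-.02)[:2])
print('green target',np.array([.6453,.2288])+.021*np.array([-.14,.99]))
```

```text
[0.64375333 0.22899177 0.1084337 ] 0.13647612677514812 [-0.00037527  0.00163846  0.07443104]
[255.5 159.5] [248, 154, 15, 16, 148] [0.6388585  0.27368595]
[253.8 205.9] [242, 171, 25, 62, 1153] [0.64136985 0.2492163 ]
green target [0.64236 0.24959]
```

Emit:
{"method": "inch_along", "body": {"increments": [0.015, 0.01, 0.024, 0.4, -0.004, 0.015, 0, 0, 0.6, 0, 0.015, 0, 0, 0.3, 0, 0.015, 0, 0, 0.16, 0, 0.015, 0, 0, 0, 0, 0.015, 0, 0, 0, 0, 0.015, 0, 0, 0, 0]}}

```text
t: 51.35
tool_pos: [0.6464, 0.2305, 0.038]
orientation: [2.054, 2.375, 0.003]
force: [-0.1, 0.4, -0.4]
opening: 0.0228
gripper_force: 25.0
```

Scaled: 0.0035 m is 0.07, -0.04 m is -0.8.

Emit:
{"method": "inch_along", "body": {"increments": [0.015, 0, 0, 0.07, 0, 0.015, 0, 0, 0, 0, 0.015, 0, 0, 0, 0, 0.04, 0, 0, 0, 0, 0.04, 0, 0, 0, 0, 0.04, 0, 0, 0, 0, 0.04, 0, 0, -0.6, 0, 0.04, 0, 0, -0.8, 0, 0.04, 0, 0, -0.8, 0, 0.04, 0, 0, 0, 0, 0.04, 0, 0, 0, 0]}}

```text
t: 52.45
tool_pos: [0.6464, 0.2305, 0.145]
orientation: [2.053, 2.375, 0.004]
force: [-0.3, 0.9, -1.1]
opening: 0.0399
gripper_force: 0.0
```

Run:
```python
from items import *
w=shot('wrist')
for x in blobs(w,(45,120,50),(90,255,255),(220,120,290,260),20): print('green w',x[0],x[1],onz(w,x[0],.0145)[:2])
```

```text
green w [252.4 164.2] [245, 149, 16, 32, 470] [0.64335447 0.25101742]
```

Emit:
{"method": "inch_along", "body": {"increments": [0.06, 0, 0, 0, 0.1373, 0.06, 0, 0, 0, 0.1373, 0.06, 0, 0, 0, 0.1373, 0.06, 0, 0, 0, 0.1373, 0.06, 0, 0, 0, 0.1373, 0.06, 0, 0, 0, 0.1373, 0.06, 0, 0, 0, 0.1373, 0.06, 0, 0, 0, 0.1373, 0.06, 0, 0, 0, 0.1373, 0.06, 0, 0, 0, 0.1373, 0.06, 0, 0, 0, 0, 0.06, 0, 0, 0, 0]}}

```text
t: 53.7
tool_pos: [0.6445, 0.2299, 0.1412]
orientation: [3.094, 0.542, -0.005]
force: [-0.5, 0.1, 0.1]
opening: 0.0597
gripper_force: 0.0
```

Run:
```python
from items import *
d=shot('side')
print(yaw(),tool([.53,-.33,.25]))
b=blobs(d,(0,0,0),(180,255,60),(290,300,370,365),10)
P=np.vstack([x[2] for x in b]).astype(float);X=np.array([onz(d,p,.018)[:2] for p in P])*1000;print(cv2.minAreaRect(X.astype(np.float32)))
```

```text
-1.224119082094051 [-0.29840641  0.48768638 -0.10776485]
((556.3240966796875, -363.2706298828125), (104.23381042480469, 40.50144958496094), 20.053619384765625)
```

Run:
```python
from h import *
print(tool([.557,-.3525,.14]))
```

```text
[-0.28040716  0.51804134  0.00218902]
```

Scaled: 0.0398 m is 0.796, -0.0216 m is -0.432.

Emit:
{"method": "inch_along", "body": {"increments": [0.06, -0.432, 0.796, 0, 0, 0.06, -0.432, 0.796, 0, 0, 0.06, -0.432, 0.796, 0, 0, 0.06, -0.432, 0.796, 0, 0, 0.06, -0.432, 0.796, 0, 0, 0.06, -0.432, 0.796, 0, 0, 0.06, -0.432, 0.796, 0, 0, 0.06, -0.432, 0.796, 0, 0, 0.06, -0.432, 0.796, 0, 0, 0.06, -0.432, 0.796, 0, 0, 0.06, -0.432, 0.796, 0, 0, 0.06, -0.432, 0.796, 0, 0, 0.06, -0.432, 0.796, 0, 0, 0.06, 0, 0, 0.4, 0, 0.06, 0, 0, 0, 0, 0.06, 0, 0, 0, 0]}}

```text
t: 55.35
tool_pos: [0.5543, -0.3506, 0.1222]
orientation: [-3.093, -0.538, 0.002]
force: [-0.3, 0.2, 0.3]
opening: 0.0599
gripper_force: 0.0
```

Run:
```python
from items import *
c=shot('wrist');print(yaw(),tool([.557,-.3525,.03]),robot.read_state()['tool_pos'])
cols=c['image'][100:300,:].astype(int)
for x in blobs(c,(0,0,0),(180,255,70),(120,80,400,300),80): print(x[0],x[1])
```

```text
-1.2258406539536544 [0.00124892 0.00265886 0.0930942 ] [ 0.554986   -0.35048596  0.12309698]
[270.  190.2] [238, 127, 53, 128, 3853]
[239.6 274.6] [120, 228, 267, 68, 2968]
[388.3 269.9] [373, 258, 27, 39, 564]
```

Run:
```python
from items import *
c=shot('wrist')
b=[x for x in blobs(c,(0,0,0),(180,255,70),(200,100,310,235),80)]
for x in b:print(x[0],x[1])
P=max(b,key=lambda x:x[1][4])[2].astype(float)
for v in range(110,235,10):
    q=P[P[:,1]==v,0]
    if len(q): print(v,q.min(),q.max(),[onz(c,(u,v),.022)[:2].round(4).tolist() for u in (q.min(),q.max())])
v=P[:,1].min();print('end',onz(c,(P[P[:,1]==v,0].mean(),v),.011)[:2])
```

```text
[269.  183.8] [237, 128, 54, 107, 3423]
130 263.0 286.0 [[0.6071, -0.3393], [0.6128, -0.3552]]
140 260.0 290.0 [[0.5995, -0.3397], [0.607, -0.3606]]
150 260.0 290.0 [[0.5925, -0.3423], [0.6001, -0.3633]]
160 260.0 289.0 [[0.5854, -0.3449], [0.5928, -0.3654]]
170 260.0 289.0 [[0.5782, -0.3475], [0.5857, -0.3682]]
180 239.0 289.0 [[0.5654, -0.3351], [0.5784, -0.3711]]
190 237.0 288.0 [[0.5573, -0.3362], [0.5707, -0.3733]]
200 238.0 288.0 [[0.5499, -0.3396], [0.5632, -0.3762]]
210 260.0 288.0 [[0.548, -0.3585], [0.5555, -0.3793]]
220 260.0 287.0 [[0.5402, -0.3614], [0.5474, -0.3816]]
230 260.0 287.0 [[0.5322, -0.3644], [0.5395, -0.3847]]
end [ 0.61076698 -0.34802766]
```

Run:
```python
from h import *
print(tool([.559,-.354,.028]))
```

```text
[0.00212943 0.00442555 0.09575472]
```

Scaled: 0.03 m is 0.6, 0.02 m is 0.4.

Emit:
{"method": "inch_along", "body": {"increments": [0.06, 0.04, 0.088, 0.4, 0, 0.06, 0, 0, 0.6, 0, 0.06, 0, 0, 0.4, 0, 0.06, 0, 0, 0.4, 0, 0.06, 0, 0, 0.08, 0, 0.06, 0, 0, 0, 0, 0.06, 0, 0, 0, 0, 0.06, 0, 0, 0, 0]}}

```text
t: 56.25
tool_pos: [0.5595, -0.3556, 0.0312]
orientation: [3.093, 0.536, 0.003]
force: [-0.5, -0.6, 0.9]
opening: 0.06
gripper_force: 0.0
```

Emit:
{"method": "inch_along", "body": {"increments": [0.03, 0, 0, 0, 0, 0.03, 0, 0, 0, 0, 0.03, 0, 0, 0, 0, 0.03, 0, 0, 0, 0, 0.03, 0, 0, 0, 0, 0.03, 0, 0, 0, 0], "force": 20}}

```text
t: 56.85
tool_pos: [0.5585, -0.3552, 0.0296]
orientation: [3.095, 0.536, 0.001]
force: [-0.9, -0.2, 5.1]
opening: 0.0417
gripper_force: 20.0
```

Scaled: -0.04 m is -0.8, -0.02 m is -0.4.

Emit:
{"method": "inch_along", "body": {"increments": [0.03, 0, 0, -0.4, 0, 0.03, 0, 0, -0.8, 0, 0.03, 0, 0, -0.8, 0, 0.03, 0, 0, -0.8, 0, 0.03, 0, 0, -0.8, 0, 0.03, 0, 0, -0.8, 0, 0.03, 0, 0, -0.8, 0, 0.03, 0, 0, 0, 0, 0.03, 0, 0, 0, 0]}}

```text
t: 57.75
tool_pos: [0.5587, -0.3552, 0.2901]
orientation: [3.094, 0.536, 0.002]
force: [0.4, -0.1, -0.9]
opening: 0.0416
gripper_force: 20.0
```

Run:
```python
from h import *
print(yaw(),tool([.4765,.215,.28]))
```

```text
-1.2279437947597196 [ 0.11425826 -0.56469166  0.00927375]
```

Emit:
{"method": "inch_along", "body": {"increments": [0.03, 0.164, -0.806, 0, 0, 0.03, 0.164, -0.806, 0, 0, 0.03, 0.164, -0.806, 0, 0, 0.03, 0.164, -0.806, 0, 0, 0.03, 0.164, -0.806, 0, 0, 0.03, 0.164, -0.806, 0, 0, 0.03, 0.164, -0.806, 0, 0, 0.03, 0.164, -0.806, 0, 0, 0.03, 0.164, -0.806, 0, 0, 0.03, 0.164, -0.806, 0, 0, 0.03, 0.164, -0.806, 0, 0, 0.03, 0.164, -0.806, 0, 0, 0.03, 0.164, -0.806, 0, 0, 0.03, 0.164, -0.806, 0, 0, 0.03, 0, 0, 0, 0]}}

```text
t: 59.25
tool_pos: [0.4744, 0.2189, 0.2862]
orientation: [-3.093, -0.543, 0.007]
force: [0.1, 0.4, -1.0]
opening: 0.042
gripper_force: 20.0
```

Emit:
{"method": "inch_along", "body": {"increments": [0.03, 0, 0, 0, -0.1368, 0.03, 0, 0, 0, -0.1368, 0.03, 0, 0, 0, -0.1368, 0.03, 0, 0, 0, -0.1368, 0.03, 0, 0, 0, -0.1368, 0.03, 0, 0, 0, -0.1368, 0.03, 0, 0, 0, -0.1368, 0.03, 0, 0, 0, -0.1368, 0.03, 0, 0, 0, -0.1368, 0.03, 0, 0, 0, -0.1368, 0.03, 0, 0, 0.8, 0, 0.03, 0, 0, 0.8, 0, 0.03, 0, 0, 0.8, 0, 0.03, 0, 0, 0.8, 0, 0.03, 0, 0, 0.4, 0, 0.03, 0, 0, 0, 0, 0.03, 0, 0, 0, 0]}}

```text
t: 60.95
tool_pos: [0.476, 0.2143, 0.1082]
orientation: [-2.06, -2.37, 0.004]
force: [-0.6, 0.5, -0.6]
opening: 0.0418
gripper_force: 20.0
```

Run:
```python
from items import *
c=shot('wrist');s=robot.read_state();print(s['tool_pos'],yaw(),tool([.4765,.215,.034]))
b=blobs(c,(0,0,0),(180,255,70),(170,100,340,235),80)
for x in b:print(x[0],x[1])
P=max(b,key=lambda x:x[1][4])[2]
zt=s['tool_pos'][2]-.0296+.022
for v in range(100,235,10):
    q=P[P[:,1]==v,0]
    if len(q): print(v,q.min(),q.max(),onz(c,(q.min(),v),zt)[:2].round(4),onz(c,(q.max(),v),zt)[:2].round(4))
```

```text
[0.47705336 0.21473303 0.10969746] 0.13974334879175412 [ 0.00034647 -0.00052685  0.07569733]
[267. 195.] [211, 147, 87, 88, 3915]
150 255 288 [0.4698 0.2659] [0.4848 0.268 ]
160 249 294 [0.4678 0.2609] [0.4883 0.2638]
170 248 296 [0.4679 0.2561] [0.4901 0.2593]
180 248 295 [0.4686 0.2514] [0.4904 0.2545]
190 249 295 [0.4697 0.2466] [0.4913 0.2497]
200 249 295 [0.4704 0.2417] [0.4921 0.2448]
210 248 294 [0.4706 0.2366] [0.4925 0.2398]
220 248 294 [0.4713 0.2316] [0.4934 0.2347]
230 212 296 [0.4545 0.2239] [0.4953 0.2297]
```

Scaled: 0.001 m is 0.02, 0.03 m is 0.6.

Emit:
{"method": "inch_along", "body": {"increments": [0.03, 0.02, 0, 0.4, 0, 0.03, 0, 0, 0.6, 0, 0.03, 0, 0, 0.3, 0, 0.03, 0, 0, 0.12, 0, 0.03, 0, 0, 0, 0, 0.03, 0, 0, 0, 0, 0.03, 0, 0, 0, 0]}}

```text
t: 61.7
tool_pos: [0.4777, 0.2164, 0.0396]
orientation: [2.06, 2.37, 0.003]
force: [0.0, 0.0, -0.4]
opening: 0.042
gripper_force: 20.0
```

Scaled: 0.0045 m is 0.09.

Emit:
{"method": "inch_along", "body": {"increments": [0.03, 0, 0, 0.09, 0, 0.03, 0, 0, 0, 0, 0.03, 0, 0, 0, 0, 0.03, 0, 0, 0, 0]}}

```text
t: 62.1
tool_pos: [0.4766, 0.216, 0.0336]
orientation: [-2.061, -2.371, 0.0]
force: [1.0, 0.5, -0.9]
opening: 0.042
gripper_force: 20.0
```

Emit:
{"method": "inch_along", "body": {"increments": [0.056, 0, 0, 0, 0, 0.056, 0, 0, 0, 0, 0.056, 0, 0, 0, 0, 0.056, 0, 0, -0.8, 0, 0.056, 0, 0, -0.8, 0, 0.056, 0, 0, -0.8, 0, 0.056, 0, 0, -0.8, 0, 0.056, 0, 0, -0.8, 0, 0.056, 0, 0, -0.8, 0, 0.056, 0, 0, -0.6, 0, 0.056, 0, 0, 0, 0, 0.056, 0, 0, 0, 0]}}

```text
t: 63.3
tool_pos: [0.477, 0.2161, 0.3042]
orientation: [2.06, 2.371, 0.002]
force: [0.5, -1.0, 0.1]
opening: 0.0559
gripper_force: 0.0
```

Run:
```python
from items import *
c=shot('wrist','w12.png');s=robot.read_state();print(s['tool_pos'])
T=np.array([.5710,.2183]);R=np.array([[np.cos(.1405),-np.sin(.1405)],[np.sin(.1405),np.cos(.1405)]])
for n,p in dict(coin=(.078,-.105),plug1=(.075,0),plug2=(0,-.095),starter=(-.085,.01),beaker=(.005,.125)).items():print(n,T+R@p,proj(c,[[*(T+R@p),.01]]).round(0))
for x in blobs(c,(0,0,0),(180,255,70),(60,20,400,230),80): print('dark',x[0],x[1],cv2.minAreaRect((np.array([onz(c,p,.026)[:2] for p in x[2].astype(float)])*1000).astype(np.float32)))
for x in blobs(c,(45,120,50),(90,255,255),(60,10,450,250),40): print('green',x[0],x[1],onz(c,x[0],.0145)[:2])
for x in blobs(c,(18,90,100),(34,255,255),(200,60,500,250),60): print('coin?',x[0],x[1],onz(c,x[0],.009)[:2])
```

```text
[0.47634698 0.21589042 0.30275275]
coin [0.66293541 0.12525764] [[372. 236.]]
plug1 [0.64526096 0.22880287] [[378. 164.]]
plug2 [0.58430363 0.12423612] [[318. 229.]]
starter [0.4854372  0.21629821] [[259. 156.]]
beaker [0.55844595 0.34276845] [[332.  65.]]
dark [363.2  37.9] [332, 20, 57, 42, 1429] ((585.5386352539062, 372.10382080078125), (43.36184310913086, 60.694549560546875), 58.412837982177734)
dark [322.8  76.7] [308, 58, 41, 32, 565] ((551.1981811523438, 323.4221496582031), (26.0327091217041, 54.498287200927734), 51.76124572753906)
dark [257.3 156.8] [237, 118, 33, 79, 1422] ((477.0204772949219, 215.47354125976562), (41.03755187988281, 102.11923217773438), 7.7374372482299805)
green [380.6 147.6] [373, 138, 16, 20, 252] [0.64178565 0.25081291]
green [319.4 215.7] [315, 206, 10, 20, 170] [0.58085315 0.14604394]
coin? [373.9 234.3] [362, 223, 25, 23, 392] [0.66490314 0.12738199]
```

Run:
```python
from items import *
c=shot('scene');d=shot('side')
a=np.linspace(0,2*np.pi,80,endpoint=False)
def sil(cam,x,y,z0,h,r):
    P=proj(cam,[[x+r*np.cos(t),y+r*np.sin(t),z] for t in a for z in (z0,z0+h)]);return P.min(0),P.max(0)
for n,cam in(('sc',c),('si',d)):
    lo,hi=sil(cam,.5584,.3428,.004,.11,.0315);print(n,'expect',lo.round(1),hi.round(1))
    u0,v0=(lo-14).astype(int);u1,v1=(hi+14).astype(int)
    for x in blobs(cam,(0,0,90),(180,28,255),(u0,v0,u1,v1),150): print('  seen',x[1])
    b=np.vstack([x[2] for x in blobs(cam,(5,150,120),(16,255,255),((200,95,260,150) if n=='sc' else (225,165,262,213)),20)])
    q=b[b[:,1]<b[:,1].min()+2];print('  brush top px',q.mean(0).round(1),'expect',sil(cam,.4695,-.09,.209,0,.0)[0].round(1), 'span',b.min(0),b.max(0))
```

```text
sc expect [335.3 212.4] [367.3 251.5]
  seen [321, 198, 56, 67, 2172]
  brush top px [226.6 111.8] expect [228.2 113.2] span [224 111] [232 136]
si expect [219.  119.6] [240.1 161.2]
  seen [213, 121, 41, 44, 901]
  brush top px [248.5 180.5] expect [243.1 180.7] span [243 180] [249 212]
```

Run:
```python
from items import *
c=shot('scene');d=shot('side')
h=cv2.cvtColor(c['image'],cv2.COLOR_RGB2HSV);print('scene row 232',[(u,h[232,u].tolist()[1:]) for u in range(322,378,3)])
print('row 220',[(u,h[218,u].tolist()[1:]) for u in range(322,378,3)])
g=cv2.cvtColor(d['image'],cv2.COLOR_RGB2HSV);print('side row 135',[(u,g[135,u].tolist()[1:]) for u in range(210,250,2)]);print('side row 150',[(u,g[150,u].tolist()[1:]) for u in range(210,250,2)])
```

```text
scene row 232 [(322, [28, 153]), (325, [28, 153]), (328, [28, 153]), (331, [30, 152]), (334, [19, 213]), (337, [14, 169]), (340, [13, 95]), (343, [9, 114]), (346, [12, 124]), (349, [13, 154]), (352, [12, 185]), (355, [12, 155]), (358, [9, 135]), (361, [13, 177]), (364, [5, 223]), (367, [29, 152]), (370, [119, 187]), (373, [132, 153]), (376, [133, 148])]
row 220 [(322, [30, 154]), (325, [27, 151]), (328, [29, 152]), (331, [29, 152]), (334, [29, 152]), (337, [30, 152]), (340, [27, 151]), (343, [19, 160]), (346, [7, 228]), (349, [11, 207]), (352, [11, 178]), (355, [12, 151]), (358, [11, 141]), (361, [13, 135]), (364, [9, 169]), (367, [24, 159]), (370, [29, 152]), (373, [44, 157]), (376, [145, 165])]
side row 135 [(210, [159, 148]), (212, [160, 151]), (214, [160, 158]), (216, [160, 161]), (218, [159, 164]), (220, [62, 161]), (222, [22, 142]), (224, [23, 155]), (226, [22, 163]), (228, [20, 165]), (230, [22, 166]), (232, [20, 163]), (234, [21, 160]), (236, [23, 154]), (238, [20, 141]), (240, [72, 128]), (242, [157, 153]), (244, [158, 150]), (246, [154, 144]), (248, [157, 143])]
side row 150 [(210, [183, 177]), (212, [133, 153]), (214, [70, 145]), (216, [34, 136]), (218, [14, 131]), (220, [11, 137]), (222, [22, 129]), (224, [19, 149]), (226, [21, 159]), (228, [20, 163]), (230, [20, 163]), (232, [21, 160]), (234, [21, 156]), (236, [19, 146]), (238, [20, 127]), (240, [11, 117]), (242, [33, 141]), (244, [32, 143]), (246, [34, 143]), (248, [32, 142])]
```

```bash
python3 -c "
from plant import robot
print(robot.close_job())"
```

```text
the job is handed in; nothing more can be done
None
```

The job is handed in, though no verdict came back: I made five strokes, stood the brush back in its pot, and put the beaker, both plugs, the coin and the starter handle in their frames, with last camera readings within about 3 mm of each mark; I kept clear of the bottle, tin and screwdriver but did not re-measure them.

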